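Count out a kit of loose tenons

TASK

Make up a kit of exactly four loose tenons: slide the blue kit box under the tray's spout until it butts against its stop, sweep four of the tenons on the white platform into the trough and shut the clear lid over them. Sweep all the left-over tenons off the open right-hand edge of the platform into the grey stock bin; then, with the lid still shut, lift the tray by its steel handle to its upper stop so that the four slide out into the kit box. Lower the tray again, draw the filled kit box back out well clear of the spout (a good 6 cm from the stop), and leave the other things on the bench alone.

Things in the scene. Friction and masses are not known exactly. Their poses are not given: they have to be found in the camera images.
- stand: fixed plywood stand of the counting tray, base plate 368 x 422 mm, 8 mm thick, from x = -0.134 to 0.234 and y = -0.162 to 0.260 in its own frame (the 'stand frame': at yaw 0, +x away from the robot, +y left; origin on the bench, z up). The tray pivots at its left on a line along x at y = 0.113, z = 0.086; the kit box's slide lies left of that
- tray (a joint): tip of the counting tray about its pivot, rad: 0 level, resting on the stand; 0.70 at its upper stop, right-hand end lifted. It falls back by its own weight (about 5 N at the handle). Tenons slide easily and run down the trough once it is tipped past about 0.45
- platform_mid (a point): centre of the white platform's upper face. Level, in the stand frame: z = 0.122, from x = -0.122 to 0.085 and y = -0.160 to 0.115; a 6 mm high lip along the near edge, a 10 mm high wall at the left edge (6 mm thick), the right edge open, the far edge drops into the trough
- trough_mid (a point): centre of the trough floor (axes as the stand's when level). The trough runs along y beyond the platform's far edge: inside 82 mm wide (x = 0.085 to 0.167 in the stand frame), floor at z = 0.086, 36 mm below the platform, with a smooth ramp (to x = 0.117) down from it; closed at the right end (y = -0.154), open at the left (y = 0.131, the spout) over the kit box's place
- lid (a joint): clear plastic lid of the trough, 90 x 262 x 5 mm, hinged on the trough's far wall, rad: 0 shut (flat over the trough), 1.83 wide open, leaning back away from the platform; falls shut by itself once past upright, or open again. Shut, its free edge overlaps the platform by 2 mm and stands 5 mm above it.
- lid_hinge (a point): middle of the lid's hinge line, which runs along y at x = 0.173, z = 0.122 in the stand frame
- lid_tab (a point): middle of the black finger tab on the lid's outer face, 36 mm long (along y), 8 mm thick, 16 mm tall, 82 mm from the hinge line (its middle 13 mm off the lid's inner face)
- tip_handle (a point): middle of the steel U-handle's bar at the trough's right end: a round bar of 12 mm (15 mm at its black sleeve), 64 mm long, running along the stand's x, 36 mm clear of the trough's end wall (level: z = 0.108; 0.316 m from the pivot line). It can turn between the fingers.
- kit_box: blue open kit box, 150 (x) x 114 (y) x 48 mm high, walls 5 mm, 0.20 kg; origin at the centre of its underside. It slides along the stand's x on its grey runner (z = 0.010) between guide rails at y = 0.124 and 0.246; fully home against the stop its origin is at x = 0.143 in the stand frame. A back board (top at z = 0.100) stands left of the home place
- slide: fixed smooth grey runner that the kit box slides on, 342 (x) x 118 (y) x 2 mm, from x = -0.125 to 0.217 in the stand frame, with a low lip across its near end; origin at the centre of its underside
- kit_tab (a point): centre of the gripping part of the kit box's pull tab on its near face: 10 mm thick (y) x 26 mm deep (x), its top 82 mm above the box's underside, this point 64 mm above the underside, 87 mm nearer and 30 mm farther left than the box's origin; pinch it from above to push or pull the box
- stock_bin: fixed grey stock bin, 186 (x) x 124 (y) x 75 mm high, walls 4 mm, standing under the platform's open right edge; origin at the centre of its underside
- tenon1_mid (a point): centre of a beech loose tenon, 64 (its y) x 28 (its x) x 14 mm (its z), 25 g, lying flat on the platform at the start; absent in some starts
- tenon2_mid (a point): centre of a beech loose tenon, 64 (its y) x 28 (its x) x 14 mm (its z), 25 g, lying flat on the platform at the start; absent in some starts
- tenon3_mid (a point): centre of a beech loose tenon, 64 (its y) x 28 (its x) x 14 mm (its z), 25 g, lying flat on the platform at the start; absent in some starts
- tenon4_mid (a point): centre of a beech loose tenon, 64 (its y) x 28 (its x) x 14 mm (its z), 25 g, lying flat on the platform at the start; absent in some starts
- tenon5_mid (a point): centre of a beech loose tenon, 64 (its y) x 28 (its x) x 14 mm (its z), 25 g, lying flat on the platform at the start; absent in some starts
- tenon6_mid (a point): centre of a beech loose tenon, 64 (its y) x 28 (its x) x 14 mm (its z), 25 g, lying flat on the platform at the start; absent in some starts
- tenon7_mid (a point): centre of a beech loose tenon, 64 (its y) x 28 (its x) x 14 mm (its z), 25 g, lying flat on the platform at the start; absent in some starts
- tenon8_mid (a point): centre of a beech loose tenon, 64 (its y) x 28 (its x) x 14 mm (its z), 25 g, lying flat on the platform at the start; absent in some starts
- plane: bystander: green block plane, 44 x 155 x 56 mm, origin under its centre
- glue: bystander: wood glue bottle with red cap, 58 x 58 x 166 mm, origin under its centre
- square: bystander: try square, 180 x 115 x 16 mm, origin under its centre
Mind the look-alikes: they are no part of the job. Leave any black or pink look-alike of the part that bears tenon6_mid alone.

How it is judged:
On the way, in this order (a step that is already met when the one before it is completed fails the run):
1. the lid is shut with tenons in the trough (value of joint lid below 0.06 rad and ((x of tenon1_mid in the frame of trough_mid between -0.043 and 0.043 m and y of tenon1_mid in the frame of trough_mid between -0.18 and 0.18 m and z of tenon1_mid in the frame of trough_mid below 0.036 m) or (x of tenon2_mid in the frame of trough_mid between -0.043 and 0.043 m and y of tenon2_mid in the frame of trough_mid between -0.18 and 0.18 m and z of tenon2_mid in the frame of trough_mid below 0.036 m) or (x of tenon3_mid in the frame of trough_mid between -0.043 and 0.043 m and y of tenon3_mid in the frame of trough_mid between -0.18 and 0.18 m and z of tenon3_mid in the frame of trough_mid below 0.036 m) or (x of tenon4_mid in the frame of trough_mid between -0.043 and 0.043 m and y of tenon4_mid in the frame of trough_mid between -0.18 and 0.18 m and z of tenon4_mid in the frame of trough_mid below 0.036 m) or (x of tenon5_mid in the frame of trough_mid between -0.043 and 0.043 m and y of tenon5_mid in the frame of trough_mid between -0.18 and 0.18 m and z of tenon5_mid in the frame of trough_mid below 0.036 m) or (x of tenon6_mid in the frame of trough_mid between -0.043 and 0.043 m and y of tenon6_mid in the frame of trough_mid between -0.18 and 0.18 m and z of tenon6_mid in the frame of trough_mid below 0.036 m) or (x of tenon7_mid in the frame of trough_mid between -0.043 and 0.043 m and y of tenon7_mid in the frame of trough_mid between -0.18 and 0.18 m and z of tenon7_mid in the frame of trough_mid below 0.036 m) or (x of tenon8_mid in the frame of trough_mid between -0.043 and 0.043 m and y of tenon8_mid in the frame of trough_mid between -0.18 and 0.18 m and z of tenon8_mid in the frame of trough_mid below 0.036 m))), for 0.2 s.
2. the tray is being lifted (past 0.06 rad) with the lid shut, the kit box home against its stop (within 4 mm) and every tenon off the platform: in the trough, the kit box or the stock bin (value of joint tray above 0.06 rad and value of joint lid below 0.06 rad and x of kit_box in the frame of stand above 0.139 m and ((x of tenon1_mid in the frame of trough_mid between -0.043 and 0.043 m and y of tenon1_mid in the frame of trough_mid between -0.18 and 0.18 m and z of tenon1_mid in the frame of trough_mid below 0.036 m) or (x of tenon1_mid in the frame of kit_box between -0.071 and 0.071 m and y of tenon1_mid in the frame of kit_box between -0.053 and 0.053 m and z of tenon1_mid in the frame of kit_box below 0.075 m) or (x of tenon1_mid in the frame of stock_bin between -0.089 and 0.089 m and y of tenon1_mid in the frame of stock_bin between -0.058 and 0.058 m and z of tenon1_mid in the frame of stock_bin below 0.075 m)) and ((x of tenon2_mid in the frame of trough_mid between -0.043 and 0.043 m and y of tenon2_mid in the frame of trough_mid between -0.18 and 0.18 m and z of tenon2_mid in the frame of trough_mid below 0.036 m) or (x of tenon2_mid in the frame of kit_box between -0.071 and 0.071 m and y of tenon2_mid in the frame of kit_box between -0.053 and 0.053 m and z of tenon2_mid in the frame of kit_box below 0.075 m) or (x of tenon2_mid in the frame of stock_bin between -0.089 and 0.089 m and y of tenon2_mid in the frame of stock_bin between -0.058 and 0.058 m and z of tenon2_mid in the frame of stock_bin below 0.075 m)) and ((x of tenon3_mid in the frame of trough_mid between -0.043 and 0.043 m and y of tenon3_mid in the frame of trough_mid between -0.18 and 0.18 m and z of tenon3_mid in the frame of trough_mid below 0.036 m) or (x of tenon3_mid in the frame of kit_box between -0.071 and 0.071 m and y of tenon3_mid in the frame of kit_box between -0.053 and 0.053 m and z of tenon3_mid in the frame of kit_box below 0.075 m) or (x of tenon3_mid in the frame of stock_bin between -0.089 and 0.089 m and y of tenon3_mid in the frame of stock_bin between -0.058 and 0.058 m and z of tenon3_mid in the frame of stock_bin below 0.075 m)) and ((x of tenon4_mid in the frame of trough_mid between -0.043 and 0.043 m and y of tenon4_mid in the frame of trough_mid between -0.18 and 0.18 m and z of tenon4_mid in the frame of trough_mid below 0.036 m) or (x of tenon4_mid in the frame of kit_box between -0.071 and 0.071 m and y of tenon4_mid in the frame of kit_box between -0.053 and 0.053 m and z of tenon4_mid in the frame of kit_box below 0.075 m) or (x of tenon4_mid in the frame of stock_bin between -0.089 and 0.089 m and y of tenon4_mid in the frame of stock_bin between -0.058 and 0.058 m and z of tenon4_mid in the frame of stock_bin below 0.075 m)) and ((x of tenon5_mid in the frame of trough_mid between -0.043 and 0.043 m and y of tenon5_mid in the frame of trough_mid between -0.18 and 0.18 m and z of tenon5_mid in the frame of trough_mid below 0.036 m) or (x of tenon5_mid in the frame of kit_box between -0.071 and 0.071 m and y of tenon5_mid in the frame of kit_box between -0.053 and 0.053 m and z of tenon5_mid in the frame of kit_box below 0.075 m) or (x of tenon5_mid in the frame of stock_bin between -0.089 and 0.089 m and y of tenon5_mid in the frame of stock_bin between -0.058 and 0.058 m and z of tenon5_mid in the frame of stock_bin below 0.075 m)) and ((x of tenon6_mid in the frame of trough_mid between -0.043 and 0.043 m and y of tenon6_mid in the frame of trough_mid between -0.18 and 0.18 m and z of tenon6_mid in the frame of trough_mid below 0.036 m) or (x of tenon6_mid in the frame of kit_box between -0.071 and 0.071 m and y of tenon6_mid in the frame of kit_box between -0.053 and 0.053 m and z of tenon6_mid in the frame of kit_box below 0.075 m) or (x of tenon6_mid in the frame of stock_bin between -0.089 and 0.089 m and y of tenon6_mid in the frame of stock_bin between -0.058 and 0.058 m and z of tenon6_mid in the frame of stock_bin below 0.075 m)) and ((x of tenon7_mid in the frame of trough_mid between -0.043 and 0.043 m and y of tenon7_mid in the frame of trough_mid between -0.18 and 0.18 m and z of tenon7_mid in the frame of trough_mid below 0.036 m) or (x of tenon7_mid in the frame of kit_box between -0.071 and 0.071 m and y of tenon7_mid in the frame of kit_box between -0.053 and 0.053 m and z of tenon7_mid in the frame of kit_box below 0.075 m) or (x of tenon7_mid in the frame of stock_bin between -0.089 and 0.089 m and y of tenon7_mid in the frame of stock_bin between -0.058 and 0.058 m and z of tenon7_mid in the frame of stock_bin below 0.075 m)) and ((x of tenon8_mid in the frame of trough_mid between -0.043 and 0.043 m and y of tenon8_mid in the frame of trough_mid between -0.18 and 0.18 m and z of tenon8_mid in the frame of trough_mid below 0.036 m) or (x of tenon8_mid in the frame of kit_box between -0.071 and 0.071 m and y of tenon8_mid in the frame of kit_box between -0.053 and 0.053 m and z of tenon8_mid in the frame of kit_box below 0.075 m) or (x of tenon8_mid in the frame of stock_bin between -0.089 and 0.089 m and y of tenon8_mid in the frame of stock_bin between -0.058 and 0.058 m and z of tenon8_mid in the frame of stock_bin below 0.075 m))), for 0.1 s.
3. the tray is tipped to its upper stop (past 0.6 rad) with the lid shut (value of joint tray above 0.6 rad and value of joint lid below 0.06 rad), for 0.2 s.
At the end, for the whole second after the job is handed in: exactly four tenons in the kit box (judged by its weight), standing level and still on its runner 50 mm or more back from its stop; every other tenon in the stock bin; tray level (under 0.03 rad), lid shut (under 0.06 rad) (((x of tenon1_mid in the frame of kit_box between -0.071 and 0.071 m and y of tenon1_mid in the frame of kit_box between -0.053 and 0.053 m and z of tenon1_mid in the frame of kit_box below 0.075 m) or (x of tenon1_mid in the frame of stock_bin between -0.089 and 0.089 m and y of tenon1_mid in the frame of stock_bin between -0.058 and 0.058 m and z of tenon1_mid in the frame of stock_bin below 0.075 m)) and ((x of tenon2_mid in the frame of kit_box between -0.071 and 0.071 m and y of tenon2_mid in the frame of kit_box between -0.053 and 0.053 m and z of tenon2_mid in the frame of kit_box below 0.075 m) or (x of tenon2_mid in the frame of stock_bin between -0.089 and 0.089 m and y of tenon2_mid in the frame of stock_bin between -0.058 and 0.058 m and z of tenon2_mid in the frame of stock_bin below 0.075 m)) and ((x of tenon3_mid in the frame of kit_box between -0.071 and 0.071 m and y of tenon3_mid in the frame of kit_box between -0.053 and 0.053 m and z of tenon3_mid in the frame of kit_box below 0.075 m) or (x of tenon3_mid in the frame of stock_bin between -0.089 and 0.089 m and y of tenon3_mid in the frame of stock_bin between -0.058 and 0.058 m and z of tenon3_mid in the frame of stock_bin below 0.075 m)) and ((x of tenon4_mid in the frame of kit_box between -0.071 and 0.071 m and y of tenon4_mid in the frame of kit_box between -0.053 and 0.053 m and z of tenon4_mid in the frame of kit_box below 0.075 m) or (x of tenon4_mid in the frame of stock_bin between -0.089 and 0.089 m and y of tenon4_mid in the frame of stock_bin between -0.058 and 0.058 m and z of tenon4_mid in the frame of stock_bin below 0.075 m)) and ((x of tenon5_mid in the frame of kit_box between -0.071 and 0.071 m and y of tenon5_mid in the frame of kit_box between -0.053 and 0.053 m and z of tenon5_mid in the frame of kit_box below 0.075 m) or (x of tenon5_mid in the frame of stock_bin between -0.089 and 0.089 m and y of tenon5_mid in the frame of stock_bin between -0.058 and 0.058 m and z of tenon5_mid in the frame of stock_bin below 0.075 m)) and ((x of tenon6_mid in the frame of kit_box between -0.071 and 0.071 m and y of tenon6_mid in the frame of kit_box between -0.053 and 0.053 m and z of tenon6_mid in the frame of kit_box below 0.075 m) or (x of tenon6_mid in the frame of stock_bin between -0.089 and 0.089 m and y of tenon6_mid in the frame of stock_bin between -0.058 and 0.058 m and z of tenon6_mid in the frame of stock_bin below 0.075 m)) and ((x of tenon7_mid in the frame of kit_box between -0.071 and 0.071 m and y of tenon7_mid in the frame of kit_box between -0.053 and 0.053 m and z of tenon7_mid in the frame of kit_box below 0.075 m) or (x of tenon7_mid in the frame of stock_bin between -0.089 and 0.089 m and y of tenon7_mid in the frame of stock_bin between -0.058 and 0.058 m and z of tenon7_mid in the frame of stock_bin below 0.075 m)) and ((x of tenon8_mid in the frame of kit_box between -0.071 and 0.071 m and y of tenon8_mid in the frame of kit_box between -0.053 and 0.053 m and z of tenon8_mid in the frame of kit_box below 0.075 m) or (x of tenon8_mid in the frame of stock_bin between -0.089 and 0.089 m and y of tenon8_mid in the frame of stock_bin between -0.058 and 0.058 m and z of tenon8_mid in the frame of stock_bin below 0.075 m)) and contact force between kit_box and slide between 2.893 and 3.133 N and value of joint tray below 0.03 rad and value of joint lid below 0.06 rad and x of kit_box in the frame of stand between -0.06 and 0.093 m and angle between kit_box's own z axis and vertical below 0.05 rad and linear speed of kit_box below 0.02 m/s); the robot touches nothing.
It fails at once if the block plane is disturbed (moved more than 3 cm) (distance of plane from where it was at the start of the episode above 0.03 m).
It fails at once if the glue bottle is disturbed (moved more than 3 cm) (distance of glue from where it was at the start of the episode above 0.03 m).
It fails at once if the try square is disturbed (moved more than 3 cm) (distance of square from where it was at the start of the episode above 0.03 m).
Of tenon1, tenon2, tenon3, tenon4, tenon5, tenon6, tenon7, tenon8 only 5 to 8 are there at a start; the rules pass over those that are not, and their reading is None.
At some moment in a run one of kit_box may be knocked a few centimetres aside while the robot is not near it.
Once in a run the grip may slacken for a moment while it holds something.
It also fails if it takes over 210 s, if anything falls off the work surface, if the arm or the gripper's body presses on something with over 40 N, if the wrist force passes 120 N, or if a joint passes its speed limit or range.

ROBOT

A 6-joint arm with a two-finger parallel gripper is mounted at the origin on a cart in front of the work surface, level with it; the furniture and walls round the work are solid. World frame = base frame: x ahead of the robot, y to its left, z up, the work surface at z = 0. Lengths are in m, angles in rad, forces in N, time in s.
With the tool pointing down it reaches from about 0.35 to 0.85 m from the base axis. Payload 8.1 kg.
Tool frame: the origin (TCP) lies at the centre of the arm's flange, where the gripper is bolted on; the fingertips stand 186 mm ahead of it and the grasp point (between the pads) lies 167 mm ahead of it; z points along the fingers, y is the direction in which the jaws open and shut (so a half turn about z gives the same grasp; the last joint's range is limited). The gripper opens to 93 mm and grips with 3 to 60 N. Pads are 15 mm wide; open, the fingers measure 128 mm over their backs; the gripper's body (75 mm by 188 mm) begins 65 mm behind the grasp point.
Start: joints at [1.067, 0.13, 1.488, -0, 1.523, -0.085], TCP at [0.244, 0.548, 0.405] pointing down, gripper open.
Joint ranges: [-2.96, 2.96], [-0.89, 2.26], [0.02, 2.5], [-1.34, 4.48], [0, 2.73], [-2.66, 2.66]. Speed limits (rad/s): [2.39, 2.39, 2.79, 3.14, 3.14, 3.14].

INTERFACE

Orientations are given as a rotation vector (axis times angle).
In Python, from plant import robot, viewer, order gives the robot as it stands.
- The arm moves only by the tool apply_moves, never from a script. Its argument "deltas" is a list of rows, each a list of 3 entries, a list of its own where there are three numbers: the finger opening in mm, from 0 to 93, then the shift along the tool's x, y, z in mm, then the turn about the tool's z in rad. In form: [[grip, [dx, dy, dz], yaw], ...]. A call has 1 to 5 rows; each row shifts and turns the commanded pose from where the row before left it, along the tool's axes as they then stand; what a row does not reach is not made up. A row lasts 1/8 s, in which the tool goes at most 62.5 mm and 10.7 degrees, less where a joint would pass 70% of its speed; a pose out of reach is approached as far as the arm can. A call is refused whole if a number of a shift passes 62.5 or a number of a turn 0.188, either way. A call with a gripper value outside its range is refused whole. The fingers move at their own pace and stop on an object; "grip_force" is the grip in N (left out, the last holds). Time passes only in rows, so rows that do not move let the fingers close. It gives the time, the measured TCP pose, the force and the opening at its end, in the units of the state.
- robot.read_state(): the state, without advancing time (a new reading comes with each control period).
- viewer.read_camera(name): name is "side" or "top" or "wrist"; returns the picture (400x640x3 uint8, blue, green, red); there is no depth.
- viewer.get_calibration(name): a dict with "fx", "fy", "cx", "cy" (pixels), "R" (3x3) and "t" (3): a world point X has camera coordinates R X + t. Camera axes: x right, y down, z forward; pixel columns grow to the right and rows downward; lengths in m; the calibration is good to about 2 mm. The wrist camera is an equidistant fisheye: a pixel r from the principal point sees the ray r / f radians off the axis. A picture is of the moment at which its call begins: read the wrist's pose just before it. get_calibration takes no time and is no camera call; for the wrist camera it gives the pose at the moment of the call.
- order.close_job(): hands the job in, once; it reports no verdict.
The state is a dict: "t": time; "q": joint angles; "dq": joint speeds; "joint_torque": joint torques, N m; "tool_pos": TCP position; "orientation": TCP orientation; "force": force on the tool from outside, world axes, zero at the start; "wrist_torque": the same for the moment, N m; "opening": finger opening in m.
Only numpy, scipy, OpenCV 4.12 (cv2) and the standard library are available. Lean on these libraries where they do the work, as an engineer would, in place of code of your own. Each camera call takes 0.05 s, during which the arm holds its last target. There are 200 camera calls.

## Working session

There is one attempt and no reset: what is moved stays moved. The work goes in short steps, Python scripts to look and compute and a tool call to move; the robot and the scene stay as the last step left them, time stands still between calls to the robot, and variables do not carry over. Pictures are saved under pics/ and viewed, about 12 in all and at most 16, crops included, and the job is handed in when it is done.

Besides the shell and the picture viewer there is one more tool, called as name([rows], argument=value, ...), one row to a line, values as JSON. apply_moves: Moves the arm, as the interface text tells. Its arguments: {"type":"object","properties":{"deltas":{"type":"array"},"grip_force":{"type":"number"}},"required":["deltas"]}

```bash
mkdir -p pics; ls; cat > h.py <<'E'
from plant import robot, viewer, order
import numpy as np, cv2
from scipy.spatial.transform import Rotation as Ro
def pic(name,fn,crop=None,s=1):
    im=viewer.read_camera(name)
    cv2.imwrite('pics/raw_'+fn,im)
    c=im if crop is None else im[crop[1]:crop[3],crop[0]:crop[2]]
    cv2.imwrite('pics/'+fn,cv2.resize(c,None,fx=s,fy=s,interpolation=cv2.INTER_CUBIC)); return im
def ray(cal,u,v):
    R=np.array(cal['R']);t=np.array(cal['t'])
    d=R.T@np.array([(u-cal['cx'])/cal['fx'],(v-cal['cy'])/cal['fy'],1]);return -R.T@t,d
def onz(cal,u,v,z):
    o,d=ray(cal,u,v);return o+d*(z-o[2])/d[2]
def proj(cal,X):
    c=np.array(cal['R'])@np.array(X)+np.array(cal['t']);return cal['fx']*c[0]/c[2]+cal['cx'],cal['fy']*c[1]/c[2]+cal['cy']
E
python3 - <<'E'
from h import *
pic('top','t0.png',s=1.25);pic('side','s0.png',s=1.25)
s=robot.read_state();print(s)
for n in('top','side'):print(n,viewer.get_calibration(n))
R=Ro.from_rotvec(s['orientation']).as_matrix();print(R.round(3))
E
```

```text
pics
{'t': 0.1, 'q': array([ 1.06658460e+00,  1.31065503e-01,  1.48919860e+00,  2.96904355e-06,
        1.52300340e+00, -8.54353607e-02]), 'dq': array([ 0.0007477 , -0.00174369, -0.00110366,  0.00010684, -0.00092952,
        0.00044732]), 'joint_torque': array([ 9.20673920e-04, -5.61341822e+01, -4.93096232e+01,  7.70387566e-02,
        2.90335331e-02, -8.67855965e-05]), 'tool_pos': array([0.24387935, 0.54796305, 0.40378863]), 'orientation': array([-6.52914380e-01, -3.07249500e+00,  2.51558858e-03]), 'force': array([-0.83596812, -0.23983519,  0.21752072]), 'wrist_torque': array([-0.00471944,  0.02436535,  0.0062922 ]), 'opening': 0.09323673095437617}
top {'fx': 387.4847437173096, 'fy': 387.4847437173096, 'cx': 320.6189913624997, 'cy': 202.63350973681972, 'R': array([[-6.30209165e-04, -9.99838194e-01, -1.79774428e-02],
       [-9.92593911e-01,  2.80930747e-03, -1.21447257e-01],
       [ 1.21478111e-01,  1.77677631e-02, -9.92435074e-01]]), 't': array([0.040263  , 0.55388966, 1.11495382])}
side {'fx': 461.5865956426148, 'fy': 461.5865956426148, 'cx': 314.1131308565901, 'cy': 190.24687942210016, 'R': array([[-0.98769874, -0.154349  , -0.02505179],
       [-0.03424001,  0.36980397, -0.92847867],
       [ 0.15257401, -0.91619944, -0.37053983]]), 't': array([0.54081634, 0.10397182, 1.5283692 ])}
[[-0.914  0.407 -0.001]
 [ 0.407  0.914 -0.001]
 [ 0.    -0.002 -1.   ]]
```

View pics/t0.png

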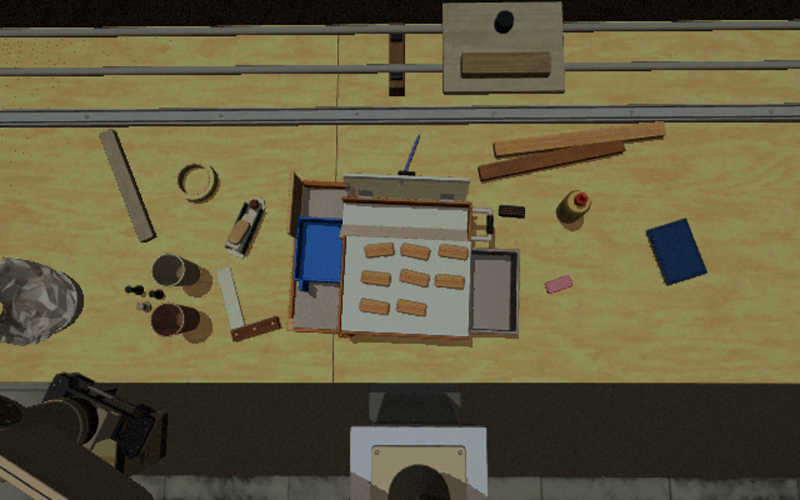

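View pics/s0.png

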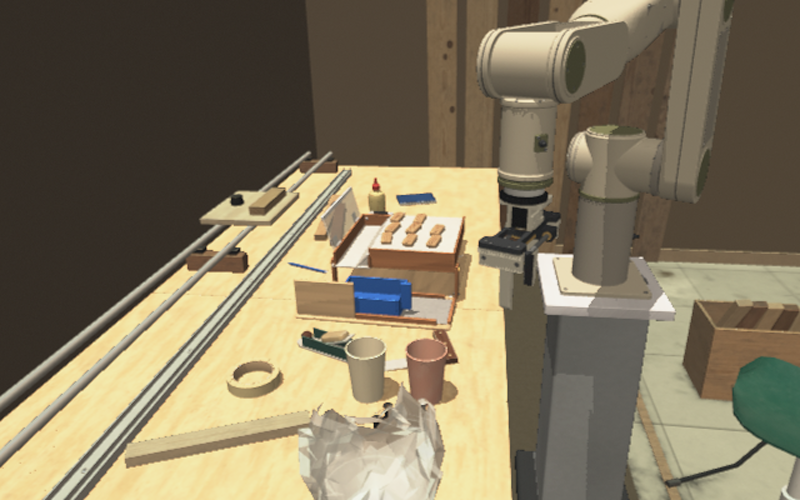

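```bash
python3 - <<'E'
from h import *
im=cv2.imread('pics/raw_t0.png');c=im[130:280,225:425]
cv2.imwrite('pics/c0.png',cv2.resize(c,None,fx=4,fy=4,interpolation=cv2.INTER_CUBIC))
cal=viewer.get_calibration('top')
hsv=cv2.cvtColor(im,cv2.COLOR_BGR2HSV)
# tenons
sub=np.zeros(im.shape[:2],np.uint8);sub[190:258,280:376]=1
m=((hsv[...,1]>70)&(sub>0)).astype(np.uint8)*255
for k in cv2.findContours(m,cv2.RETR_EXTERNAL,cv2.CHAIN_APPROX_NONE)[0]:
    if cv2.contourArea(k)>100:
        r=cv2.minAreaRect(k);p=onz(cal,*r[0],.136);print(np.round(r[0],1),np.round(r[1],1),round(r[2],1),p.round(3))
E
```

```text
[328.8 246. ] [23.9 10.6] 10.3 [0.425 0.016 0.136]
[299.2 245.1] [23.9 10.3] 8.1 [0.428 0.095 0.136]
[359.3 224.8] [23.3 10.6] 5.7 [ 0.481 -0.066  0.136]
[300.5 222.3] [23.5 10.5] 6.3 [0.488 0.092 0.136]
[331.4 222.1] [23.5 10.2] 14.0 [0.489 0.009 0.136]
[362.3 201. ] [23.2 10.5] 8.1 [ 0.545 -0.075  0.136]
[331.8 201. ] [23.5 10.4] 10.3 [0.546 0.007 0.136]
[303.3 199.7] [10.3 23.1] 84.3 [0.55  0.084 0.136]
```

View pics/c0.png

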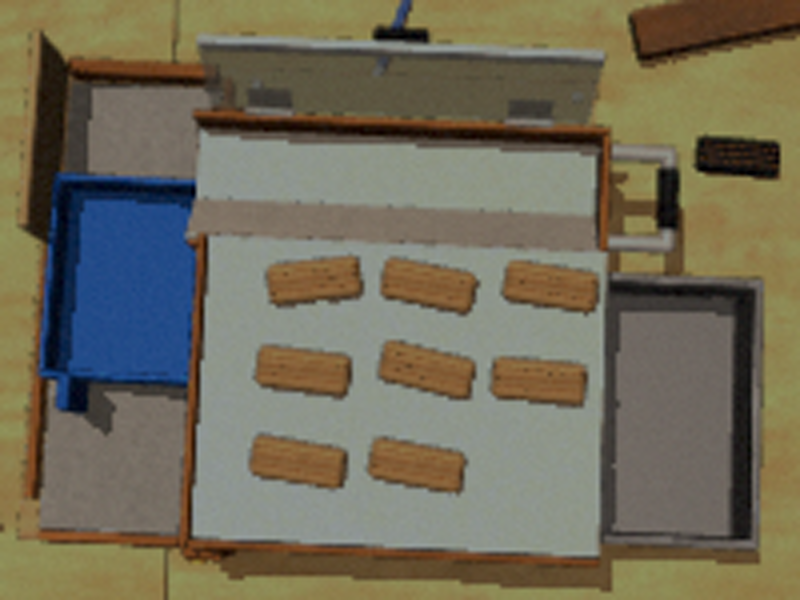

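```bash
python3 - <<'E'
from h import *
from scipy.optimize import least_squares
cal=viewer.get_calibration('top')
P=[((.085,-.16,.122),(603,248)),((-.122,-.16,.128),(600,553)),((-.122,.115,.128),(190,545)),((.126,-.203,.1155),(667,197)),
 ((.167,-.154,.122),(598,143))]
def f(p):
    c,s=np.cos(p[2]),np.sin(p[2]);o=[]
    for X,u in P:
        w=(p[0]+c*X[0]-s*X[1],p[1]+s*X[0]+c*X[1],X[2]);q=proj(cal,w)
        o+=[q[0]-225-u[0]/4,q[1]-130-u[1]/4]
    return o
r=least_squares(f,[.48,0,0]);print(r.x.round(4),np.round(r.fun,1))
x,y,a=r.x
c,s=np.cos(a),np.sin(a);W=lambda X:np.array([x+c*X[0]-s*X[1],y+s*X[0]+c*X[1],X[2]])
inv=lambda w:np.array([c*(w[0]-x)+s*(w[1]-y),-s*(w[0]-x)+c*(w[1]-y)])
# kit box tab top front, box far edge top
for n,u,z in(('tab',(72,382),.092),('boxfarL',(57,177),.058),('boxnearL',(45,377),.058),('boxfar',(190,181),.058),('binR',(760,282),.075),('binnear',(757,545),.075),('black',(738,157),.014),('lidtab',(400,35),.198)):
    w=onz(cal,225+u[0]/4,130+u[1]/4,z);print(n,w.round(3),inv(w).round(3))
for p in [[.425,.016],[.428,.095],[.481,-.066],[.488,.092],[.489,.009],[.545,-.075],[.546,.007],[.55,.084]]:print(inv(p).round(3))
E
```

```text
[ 0.4898  0.0484 -0.0325] [ 0.4  0.9  0.3  1.4 -0.3 -0.  -0.1 -0.2 -0.1 -2.2]
tab [0.483 0.256 0.092] [-0.014  0.207]
boxfarL [0.636 0.278 0.058] [0.138 0.234]
boxnearL [0.489 0.283 0.058] [-0.009  0.235]
boxfar [0.632 0.18  0.058] [0.138 0.136]
binR [ 0.554 -0.23   0.075] [ 0.074 -0.277]
binnear [ 0.369 -0.223  0.075] [-0.112 -0.275]
black [ 0.658 -0.23   0.014] [ 0.177 -0.273]
lidtab [0.701 0.025 0.198] [ 0.212 -0.017]
[-0.064 -0.035]
[-0.063  0.045]
[-0.005 -0.115]
[-0.003  0.043]
[ 0.001 -0.039]
[ 0.059 -0.122]
[ 0.058 -0.04 ]
[0.059 0.038]
```

```bash
cat >> h.py <<'E'
S=np.array([.4898,.0484]);A=-.0325;cA,sA=np.cos(A),np.sin(A)
W=lambda X:np.array([S[0]+cA*X[0]-sA*X[1],S[1]+sA*X[0]+cA*X[1],X[2]])
def inv(w):return np.array([cA*(w[0]-S[0])+sA*(w[1]-S[1]),-sA*(w[0]-S[0])+cA*(w[1]-S[1])])
def st(*goals):
    s=robot.read_state();p=s['tool_pos'];R=Ro.from_rotvec(s['orientation']).as_matrix()
    q=inv(p);cur=np.array([q[0],q[1],p[2]-.167])
    print('t',round(s['t'],2),'grasp pt stand',cur.round(4),'yawerr',round(np.arctan2(R[1,1],R[0,1])-np.pi/2-A,4),'tilt',R[:,2].round(3),'F',s['force'].round(1),'open',round(s['opening'],4))
    for g in goals:
        d=(np.array(g)-cur)*1000*[-1,1,-1];print(' to',g,'tool mm',d.round(0));cur=np.array(g)
E
python3 - <<'E'
from h import *
st((-.024,.215,.20),(-.024,.215,.074))
E
```

```text
t 0.1 grasp pt stand [-0.262   0.4913  0.2368] yawerr -0.3863 tilt [-0.001 -0.001 -1.   ] F [-0.8 -0.2  0.2] open 0.0932
 to (-0.024, 0.215, 0.2) tool mm [-238. -276.   37.]
 to (-0.024, 0.215, 0.074) tool mm [ -0.   0. 126.]
```

apply_moves([
  [30,[0,0,0],-0.129],
  [30,[0,0,0],-0.129],
  [30,[0,0,0],-0.128],
  [30,[0,0,0],0],
], grip_force=25)

```text
t: 0.6
tool_pos: [0.2439, 0.5481, 0.4042]
orientation: [-0.053, -3.141, 0.001]
force: [0.0, -0.3, 0.1]
opening: 0.0574
```

```bash
python3 - <<'E'
from h import *
st((-.024,.215,.20),(-.024,.215,.074))
E
```

```text
t 0.6 grasp pt stand [-0.262   0.4914  0.2372] yawerr -0.0011 tilt [-0.    -0.001 -1.   ] F [ 0.  -0.3  0.1] open 0.0574
 to (-0.024, 0.215, 0.2) tool mm [-238. -276.   37.]
 to (-0.024, 0.215, 0.074) tool mm [ -0.   0. 126.]
```

apply_moves([
  [0,[-27,-55,0],0],
  [0,[-27,-55,0],0],
  [0,[-27,-55,0],0],
  [0,[-27,-55,0],0],
  [0,[-27,-55,0],0],
])

```text
t: 1.23
tool_pos: [0.3702, 0.2671, 0.4047]
orientation: [0.056, 3.141, 0.0]
force: [0.6, -0.3, 0.2]
opening: 0.0076
```

apply_moves([
  [0,[-27,-55,0],0],
  [0,[-27,-55,0],0],
  [0,[-27,-55,0],0],
  [0,[-27,-55,0],0],
  [0,[-27,-55,0],0],
])

```text
t: 1.85
tool_pos: [0.4962, -0.0124, 0.4048]
orientation: [0.057, 3.141, 0.0]
force: [0.8, 0.8, -0.1]
opening: 0.0
```

apply_moves([
  [0,[-27,-55,0],0],
  [0,[-24,-63,0],0],
  [0,[0,0,0],0],
])

```text
out of range: row 2 has -63, outside -62.5 to 62.5
```

```bash
python3 - <<'E'
from h import *
st((.059,-.179,.237),(.059,-.179,.147))
E
```

```text
t 1.85 grasp pt stand [ 0.0084 -0.0606  0.2378] yawerr -0.0041 tilt [ 0.001  0.    -1.   ] F [ 0.8  0.8 -0.1] open 0.0
 to (0.059, -0.179, 0.237) tool mm [ -51. -118.    1.]
 to (0.059, -0.179, 0.147) tool mm [-0.  0. 90.]
```

apply_moves([
  [0,[-25,-55,0],0],
  [0,[-24,-54,0],0],
  [0,[0,0,30],0],
  [0,[0,0,0],0],
  [0,[0,0,0],0],
])

```text
t: 2.48
tool_pos: [0.5412, -0.1204, 0.3754]
orientation: [0.053, 3.141, 0.0]
force: [0.5, 0.2, 0.9]
opening: 0.0008
```

```bash
python3 - <<'E'
from h import *
st((.059,-.179,.147))
pic('wrist','w0.png',s=1.25)
E
```

```text
t 2.48 grasp pt stand [ 0.0568 -0.1671  0.2084] yawerr -0.0009 tilt [ 0.  0. -1.] F [0.5 0.2 0.9] open 0.0008
 to (0.059, -0.179, 0.147) tool mm [ -2. -12.  61.]
```

View pics/w0.png

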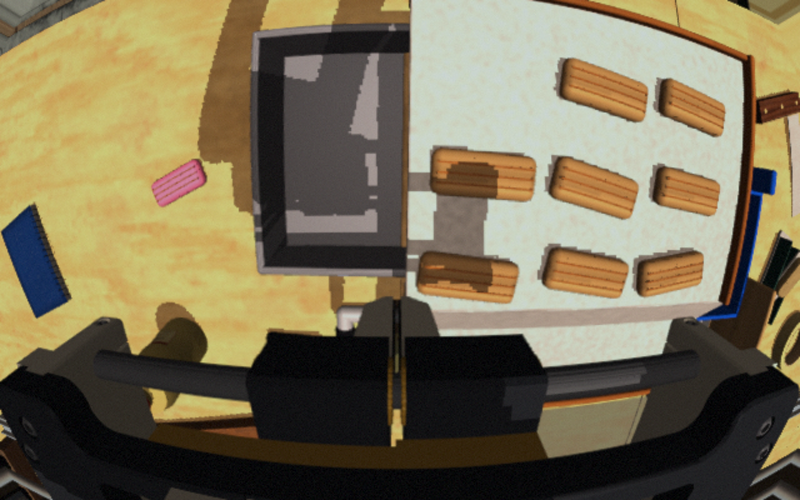

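apply_moves([
  [0,[-2,-16,0],0],
  [0,[0,0,30],0],
  [0,[0,0,31],0],
  [0,[0,0,0],0],
  [0,[0,0,0],0],
])

```text
t: 3.15
tool_pos: [0.5432, -0.1374, 0.3154]
orientation: [0.051, 3.139, -0.001]
force: [-0.3, -0.1, -0.2]
opening: 0.0007
```

```bash
python3 - <<'E'
from h import *
st((.059,-.157,.147))
pic('wrist','w1.png',(300,100,500,350),2)
E
```

```text
t 3.15 grasp pt stand [ 0.0594 -0.1839  0.1484] yawerr -0.0003 tilt [ 0.002 -0.001 -1.   ] F [-0.3 -0.1 -0.2] open 0.0007
 to (0.059, -0.157, 0.147) tool mm [ 0. 27.  1.]
```

View pics/w1.png

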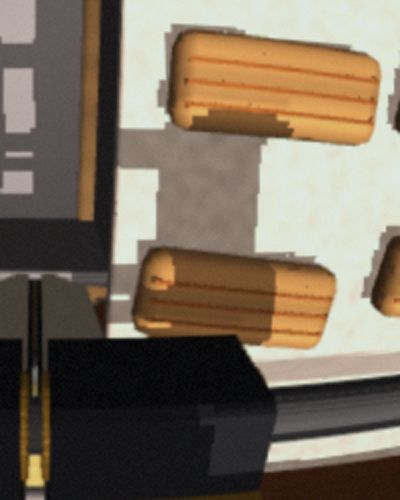

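apply_moves([
  [0,[0,10,0],0],
  [0,[0,9,0],0],
  [0,[0,9,0],0],
  [0,[0,0,0],0],
  [0,[0,-4,-10],0],
])

```text
t: 3.82
tool_pos: [0.543, -0.1127, 0.323]
orientation: [-0.05, -3.139, -0.001]
force: [-0.7, 0.5, -0.1]
opening: 0.0003
```

apply_moves([
  [24,[0,0,-40],0],
  [24,[50,20,0],0],
  [24,[40,20,0],0],
  [24,[0,0,0],0],
  [24,[0,0,0],0],
])

```text
t: 4.45
tool_pos: [0.4552, -0.0705, 0.3646]
orientation: [0.052, 3.139, -0.001]
force: [1.0, 0.1, 0.0]
opening: 0.0238
```

```bash
python3 - <<'E'
from h import *
st((.029,-.11,.195),(.029,-.11,.147))
pic('wrist','w2.png',s=1)
E
```

```text
t 4.45 grasp pt stand [-0.0307 -0.12    0.1976] yawerr -0.0005 tilt [ 0.002 -0.001 -1.   ] F [1.  0.1 0. ] open 0.0238
 to (0.029, -0.11, 0.195) tool mm [-60.  10.   3.]
 to (0.029, -0.11, 0.147) tool mm [-0.  0. 48.]
```

View pics/w2.png

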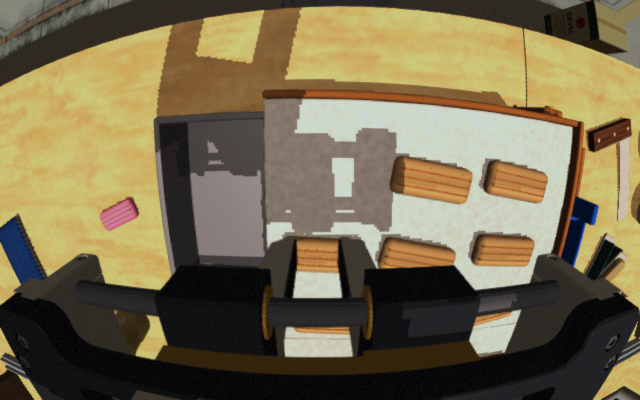

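apply_moves([
  [24,[-57,11,0],0],
  [24,[0,0,0],0],
  [24,[0,0,25],0],
  [24,[0,0,25],0],
  [24,[0,0,0],0],
])

```text
t: 5.12
tool_pos: [0.5115, -0.0613, 0.312]
orientation: [-0.052, -3.137, -0.001]
force: [-0.2, -0.7, 0.0]
opening: 0.0237
```

```bash
python3 - <<'E'
from h import *
st((.098,-.11,.147))
E
```

```text
t 5.12 grasp pt stand [ 0.0253 -0.1089  0.145 ] yawerr -0.0007 tilt [-0.004  0.001 -1.   ] F [-0.2 -0.7  0. ] open 0.0237
 to (0.098, -0.11, 0.147) tool mm [-73.  -1.  -2.]
```

apply_moves([
  [24,[-15,0,-1],0],
  [24,[-15,0,0],0],
  [24,[-15,0,0],0],
  [24,[-15,0,0],0],
  [24,[-15,0,0],0],
])

```text
t: 5.75
tool_pos: [0.5882, -0.0639, 0.3168]
orientation: [0.052, 3.139, -0.001]
force: [-0.8, -0.6, 0.2]
opening: 0.0237
```

apply_moves([
  [24,[0,0,0],0],
  [24,[0,0,0],0],
  [24,[10,0,-50],0],
  [24,[30,35,0],0],
  [24,[30,34,0],0],
])

```text
t: 6.38
tool_pos: [0.5184, 0.0082, 0.3659]
orientation: [0.053, 3.139, -0.0]
force: [0.0, 0.5, 0.7]
opening: 0.0238
```

apply_moves([
  [24,[0,0,0],0],
  [24,[0,0,0],0],
])

```text
t: 6.62
tool_pos: [0.5193, 0.0077, 0.3653]
orientation: [0.051, 3.14, -0.001]
force: [0.2, 0.5, -0.4]
opening: 0.0238
```

```bash
python3 - <<'E'
from h import *
st((.030,-.04,.195),(.030,-.04,.147))
pic('wrist','w3.png',s=1.25)
E
```

```text
t 6.62 grasp pt stand [ 0.0308 -0.0398  0.1983] yawerr 0.0001 tilt [ 0.001 -0.    -1.   ] F [ 0.2  0.5 -0.4] open 0.0238
 to (0.03, -0.04, 0.195) tool mm [ 1. -0.  3.]
 to (0.03, -0.04, 0.147) tool mm [-0.  0. 48.]
```

View pics/w3.png

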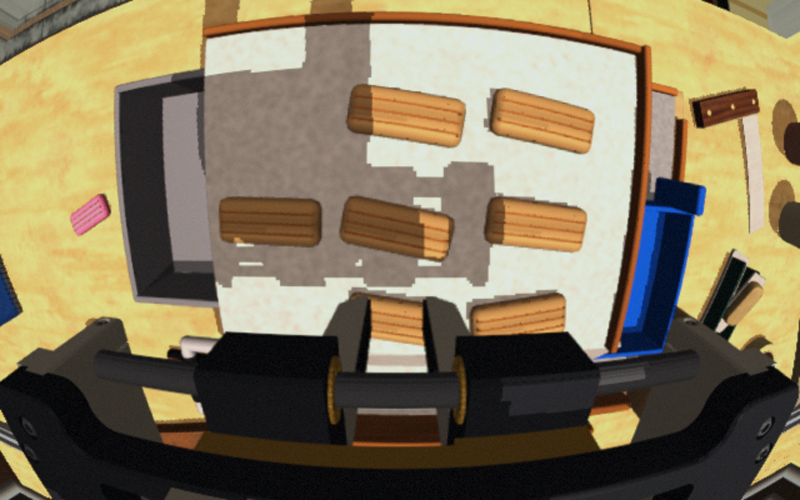

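apply_moves([
  [24,[0,0,25],0],
  [24,[0,0,25],0],
  [24,[0,0,1],0],
  [24,[-14,0,0],0],
  [24,[-14,0,0],0],
])

```text
t: 7.3
tool_pos: [0.5484, 0.0063, 0.315]
orientation: [0.053, 3.14, -0.0]
force: [0.2, -0.6, -0.4]
opening: 0.0242
```

apply_moves([
  [24,[-14,0,0],0],
  [24,[-14,0,0],0],
  [24,[-14,0,0],0],
  [24,[0,0,0],0],
  [24,[0,0,0],0],
])

```text
t: 7.92
tool_pos: [0.5893, 0.0053, 0.3142]
orientation: [0.052, 3.141, -0.0]
force: [-0.6, 0.2, -0.3]
opening: 0.0243
```

apply_moves([
  [24,[10,0,-50],0],
  [24,[44,41,0],0],
  [24,[44,41,0],0],
  [24,[35,0,0],0],
  [24,[0,0,0],0],
])

```text
t: 8.55
tool_pos: [0.4572, 0.0924, 0.3638]
orientation: [0.049, 3.141, 0.0]
force: [-0.1, -0.4, 0.2]
opening: 0.024
```

```bash
python3 - <<'E'
from h import *
st((-.033,.042,.195),(-.033,.042,.146))
E
```

```text
t 8.55 grasp pt stand [-0.034   0.0429  0.1968] yawerr 0.0013 tilt [ 0.  0. -1.] F [-0.1 -0.4  0.2] open 0.024
 to (-0.033, 0.042, 0.195) tool mm [-1. -1.  2.]
 to (-0.033, 0.042, 0.146) tool mm [-0.  0. 49.]
```

apply_moves([
  [24,[-1,-1,25],0],
  [24,[0,0,24],0],
  [24,[0,0,0],0],
  [24,[-14,0,0],0],
  [24,[-14,0,0],0],
])

```text
t: 9.18
tool_pos: [0.4893, 0.0896, 0.3163]
orientation: [0.052, 3.139, 0.0]
force: [-0.1, 0.5, -0.2]
opening: 0.0241
```

apply_moves([
  [24,[-14,0,0],0],
  [24,[-14,0,0],0],
  [24,[-14,0,0],0],
  [24,[-14,0,0],0],
  [24,[-14,0,0],0],
])

```text
t: 9.8
tool_pos: [0.5592, 0.0874, 0.3155]
orientation: [0.052, 3.14, 0.0]
force: [-0.5, 0.1, -0.1]
opening: 0.024
```

apply_moves([
  [24,[-14,0,0],0],
  [24,[-14,0,0],0],
  [24,[-7,0,0],0],
  [24,[0,0,0],0],
  [24,[0,0,0],0],
])

```text
t: 10.42
tool_pos: [0.5928, 0.0865, 0.3148]
orientation: [-0.052, -3.141, 0.0]
force: [-0.7, 0.5, -0.1]
opening: 0.0245
```

apply_moves([
  [24,[10,0,-50],0],
  [0,[30,0,-40],0],
  [0,[30,0,0],0],
  [0,[40,0,0],0],
  [0,[0,0,0],0],
])

```text
t: 11.05
tool_pos: [0.4809, 0.0903, 0.4046]
orientation: [-0.05, -3.141, -0.0]
force: [-0.3, -0.1, -0.0]
opening: 0.0002
```

```bash
python3 - <<'E'
from h import *
st()
pic('wrist','w4.png',s=1)
pic('top','t4.png',(225,130,425,280),4)
E
```

```text
t 11.05 grasp pt stand [-0.0103  0.0416  0.2376] yawerr 0.0004 tilt [-0.  0. -1.] F [-0.3 -0.1 -0. ] open 0.0002
```

View pics/w4.png

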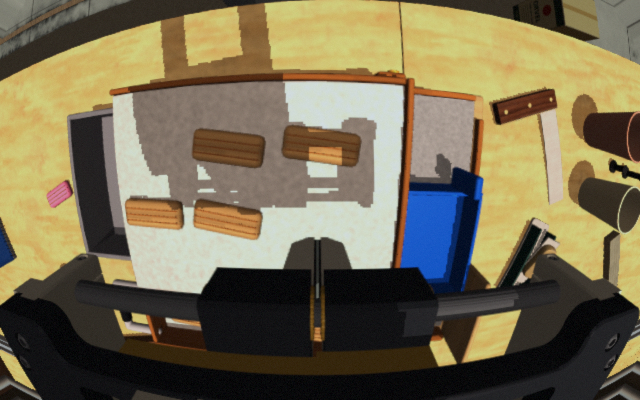

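apply_moves([
  [0,[0,0,-60],0],
  [0,[-60,0,0],0],
  [0,[-60,0,0],0],
  [0,[-60,0,0],0],
  [0,[-60,0,0],0],
])

```text
t: 11.78
tool_pos: [0.7256, 0.0819, 0.4642]
orientation: [0.052, 3.14, 0.0]
force: [1.1, -0.1, 0.9]
opening: 0.0003
```

apply_moves([
  [0,[-18,8,0],0],
  [0,[0,0,0],0],
  [0,[0,0,55],0],
  [0,[0,0,57],0],
  [0,[0,0,0],0],
])

```text
t: 12.4
tool_pos: [0.7389, 0.0893, 0.3461]
orientation: [-0.051, -3.13, 0.001]
force: [-0.3, -0.1, -0.3]
opening: 0.0001
```

```bash
python3 - <<'E'
from h import *
st()
E
```

```text
t 12.4 grasp pt stand [0.2477 0.049  0.1791] yawerr -0.0002 tilt [-0.011 -0.001 -1.   ] F [-0.3 -0.1 -0.3] open 0.0001
```

View pics/t4.png

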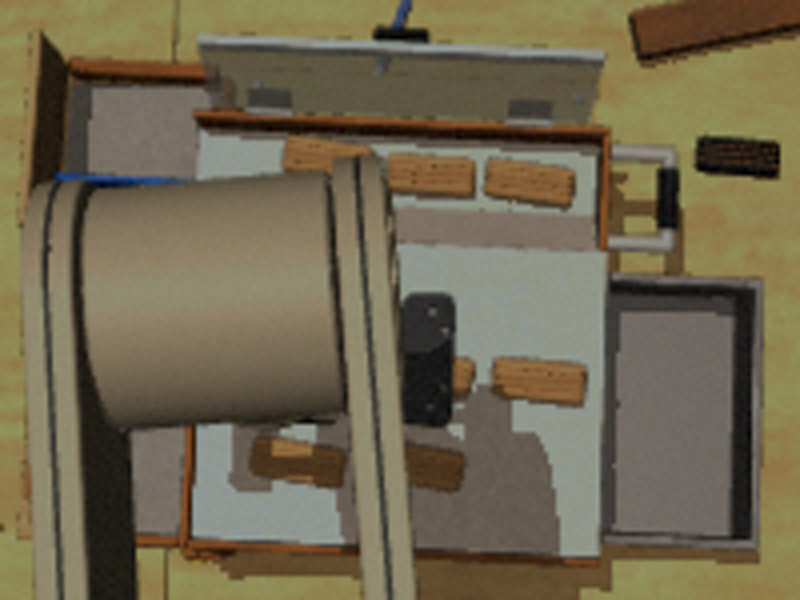

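apply_moves([
  [0,[20,0,0],0],
  [0,[15,0,0],0],
  [0,[12,0,0],0],
  [0,[12,0,0],0],
  [0,[12,0,0],0],
])

```text
t: 13.02
tool_pos: [0.6705, 0.0919, 0.3579]
orientation: [0.051, 3.135, 0.001]
force: [-0.1, -0.4, -0.2]
opening: 0.0006
```

apply_moves([
  [0,[12,0,0],0],
  [0,[10,0,0],0],
  [0,[5,0,0],0],
  [0,[0,0,0],0],
  [0,[0,0,0],0],
])

```text
t: 13.65
tool_pos: [0.6435, 0.0928, 0.3529]
orientation: [0.052, 3.141, -0.0]
force: [0.7, 0.6, -0.8]
opening: 0.0006
```

apply_moves([
  [0,[-10,0,-50],0],
  [0,[50,0,-30],0],
  [0,[50,-20,0],0],
  [0,[60,0,0],0],
  [0,[60,0,0],0],
])

```text
t: 14.28
tool_pos: [0.4313, 0.0795, 0.4327]
orientation: [0.052, 3.141, 0.0]
force: [0.5, 0.9, 1.4]
opening: 0.0005
```

```bash
python3 - <<'E'
from h import *
st()
pic('top','t5.png',(225,130,425,280),4)
pic('wrist','w5.png',s=1.25)
E
```

```text
t 14.28 grasp pt stand [-0.0595  0.0292  0.2657] yawerr -0.0008 tilt [ 0.  0. -1.] F [0.5 0.9 1.4] open 0.0005
```

View pics/w5.png

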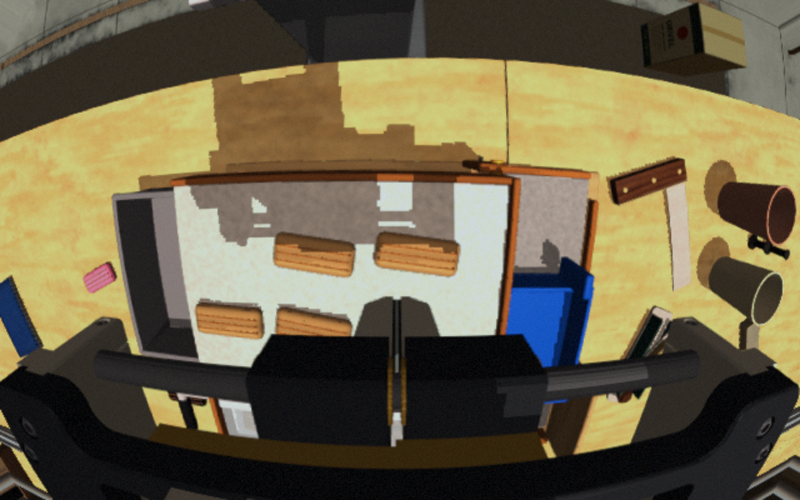

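```bash
python3 - <<'E'
from h import *
print(robot.read_state()['q'].round(2))
st((-.062,.094,.266),(-.062,.094,.147))
im=cv2.imread('pics/t5.png');cv2.imwrite('pics/x5.png',im[100:420,150:760])
E
```

```text
[ 0.07 -0.34  1.88  0.    1.61 -1.47]
t 14.38 grasp pt stand [-0.0626  0.0295  0.2648] yawerr 0.0004 tilt [-0.002  0.    -1.   ] F [ 0.7 -0.7 -0.8] open 0.0005
 to (-0.062, 0.094, 0.266) tool mm [-1. 65. -1.]
 to (-0.062, 0.094, 0.147) tool mm [ -0.   0. 119.]
```

View pics/x5.png

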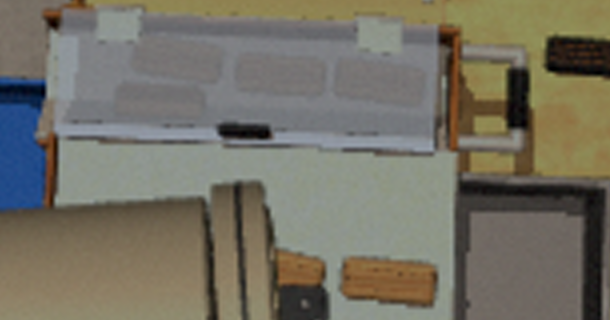

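apply_moves([
  [0,[0,62,0],0],
  [0,[0,3,0],0.175],
  [0,[0,0,0],0.175],
  [0,[0,0,0],0.175],
  [0,[0,0,0],0.175],
])

```text
t: 15.0
tool_pos: [0.4357, 0.1449, 0.4329]
orientation: [1.134, 2.93, 0.0]
force: [-0.3, 0.5, -0.2]
opening: 0.0007
```

apply_moves([
  [0,[0,0,0],0.175],
  [0,[0,0,0],0.175],
  [0,[0,0,0],0.175],
  [0,[0,0,0],0.175],
  [0,[0,0,0],0.171],
])

```text
t: 15.62
tool_pos: [0.4357, 0.1448, 0.4329]
orientation: [2.264, 2.178, 0.0]
force: [-1.4, -0.3, 0.6]
opening: 0.0003
```

apply_moves([
  [0,[0,0,40],0],
  [0,[0,0,0],0],
  [0,[0,0,0],0],
])

```text
t: 16.0
tool_pos: [0.4354, 0.1448, 0.3937]
orientation: [2.257, 2.185, 0.0]
force: [0.1, 0.0, -0.6]
opening: 0.0005
```

```bash
python3 - <<'E'
from h import *
st((-.062,.094,.266),(-.062,.094,.147))
pic('wrist','w6.png',s=1.25)
E
```

```text
t 16.0 grasp pt stand [-0.0575  0.0945  0.2267] yawerr -1.5711 tilt [ 0.  0. -1.] F [ 0.1  0.  -0.6] open 0.0005
 to (-0.062, 0.094, 0.266) tool mm [  4.  -1. -39.]
 to (-0.062, 0.094, 0.147) tool mm [ -0.   0. 119.]
```

View pics/w6.png

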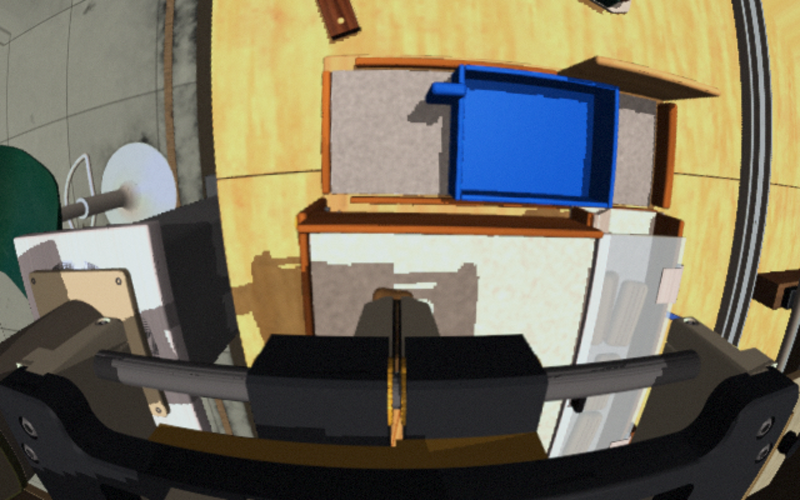

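apply_moves([
  [0,[1,-2,40],0],
  [0,[0,0,25],0],
  [0,[0,0,13],0],
  [0,[0,0,0],0],
  [0,[0,0,0],0],
])

```text
t: 16.68
tool_pos: [0.4335, 0.1459, 0.3163]
orientation: [2.257, 2.184, 0.003]
force: [-0.1, 0.1, 0.4]
opening: 0.0005
```

```bash
python3 - <<'E'
from h import *
st()
E
```

```text
t 16.68 grasp pt stand [-0.0594  0.0956  0.1493] yawerr -1.5713 tilt [ 0.002  0.    -1.   ] F [-0.1  0.1  0.4] open 0.0005
```

apply_moves([
  [0,[-10,0,3],0],
  [0,[-16,0,0],0],
  [0,[-16,0,0],0],
  [0,[-16,0,0],0],
  [0,[-16,0,0],0],
])

```text
t: 17.3
tool_pos: [0.4304, 0.0704, 0.3118]
orientation: [2.258, 2.184, 0.0]
force: [-0.4, 0.0, -0.5]
opening: 0.0005
```

apply_moves([
  [0,[-16,0,0],0],
  [0,[-16,0,0],0],
  [0,[-16,0,0],0],
  [0,[-16,0,0],0],
  [0,[-16,0,0],0],
])

```text
t: 17.92
tool_pos: [0.4277, -0.0092, 0.3117]
orientation: [-2.258, -2.184, 0.0]
force: [0.4, -0.3, 0.8]
opening: 0.0005
```

apply_moves([
  [0,[-16,0,0],0],
  [0,[-16,0,0],0],
  [0,[-16,0,0],0],
  [0,[-16,0,0],0],
  [0,[-16,0,0],0],
])

```text
t: 18.55
tool_pos: [0.4251, -0.0892, 0.3117]
orientation: [2.258, 2.185, -0.0]
force: [0.9, 1.0, -1.1]
opening: 0.0002
```

apply_moves([
  [0,[-16,0,0],0],
  [0,[-16,0,0],0],
  [0,[0,0,0],0],
  [0,[0,0,0],0],
  [0,[10,0,-60],0],
])

```text
t: 19.18
tool_pos: [0.4228, -0.1093, 0.3675]
orientation: [-2.251, -2.178, 0.007]
force: [1.9, -0.7, -0.6]
opening: 0.0002
```

```bash
python3 - <<'E'
from h import *
st((.004,.018,.2),(.004,.018,.147))
pic('wrist','w7.png',s=1)
E
```

```text
t 19.18 grasp pt stand [-0.0618 -0.1598  0.2005] yawerr -1.5716 tilt [-0.01   0.004 -1.   ] F [ 1.9 -0.7 -0.6] open 0.0002
 to (0.004, 0.018, 0.2) tool mm [-66. 178.   1.]
 to (0.004, 0.018, 0.147) tool mm [-0.  0. 53.]
```

View pics/w7.png

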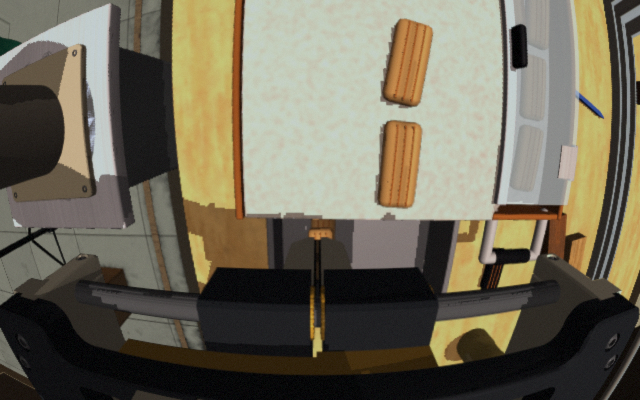

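apply_moves([
  [0,[57,20,0],0],
  [0,[57,20,0],0],
  [0,[57,20,0],0],
  [0,[0,0,0],0],
  [0,[0,0,0],0],
])

```text
t: 19.85
tool_pos: [0.4898, 0.0593, 0.3715]
orientation: [-2.256, -2.187, 0.001]
force: [0.1, 0.0, 1.1]
opening: 0.0004
```

```bash
python3 - <<'E'
from h import *
st((.004,.018,.2),(.004,.018,.146))
E
```

```text
t 19.85 grasp pt stand [-0.0003  0.0109  0.2045] yawerr -1.5694 tilt [-0. -0. -1.] F [0.1 0.  1.1] open 0.0004
 to (0.004, 0.018, 0.2) tool mm [-4.  7.  5.]
 to (0.004, 0.018, 0.146) tool mm [-0.  0. 54.]
```

apply_moves([
  [0,[7,4,30],0],
  [0,[0,0,28],0],
  [0,[0,0,0],0],
  [0,[0,0,0],0],
  [0,[-14,0,0],0],
])

```text
t: 20.48
tool_pos: [0.4943, 0.0513, 0.3155]
orientation: [2.256, 2.184, 0.003]
force: [0.6, 0.2, -0.4]
opening: 0.0004
```

apply_moves([
  [0,[-16,0,0],0],
  [0,[-16,0,0],0],
  [0,[-16,0,0],0],
  [0,[-16,0,0],0],
  [0,[-16,0,0],0],
])

```text
t: 21.1
tool_pos: [0.4911, -0.0295, 0.3137]
orientation: [-2.258, -2.184, 0.0]
force: [0.5, -0.4, 0.1]
opening: 0.0005
```

apply_moves([
  [0,[-16,0,0],0],
  [0,[-16,0,0],0],
  [0,[-16,0,0],0],
  [0,[-16,0,0],0],
  [0,[-16,0,0],0],
])

```text
t: 21.72
tool_pos: [0.4885, -0.1093, 0.3137]
orientation: [2.258, 2.184, 0.0]
force: [0.8, -0.6, -0.1]
opening: 0.0004
```

apply_moves([
  [0,[-16,0,0],0],
  [0,[0,0,0],0],
  [0,[0,0,0],0],
  [0,[10,0,-60],0],
  [0,[0,0,-40],0],
])

```text
t: 22.35
tool_pos: [0.4885, -0.1132, 0.4159]
orientation: [2.256, 2.185, 0.001]
force: [1.0, -0.3, 0.2]
opening: 0.0007
```

```bash
python3 - <<'E'
from h import *
st()
pic('wrist','w8.png',s=1)
im=pic('top','t8.png',(225,130,425,280),2)
a=cv2.imread('pics/w8.png');b=cv2.imread('pics/t8.png');b=cv2.copyMakeBorder(b,0,100,0,0,cv2.BORDER_CONSTANT)
cv2.imwrite('pics/m8.png',cv2.resize(np.hstack([a[:400],b]),None,fx=.77,fy=.77))
E
```

```text
t 22.35 grasp pt stand [ 0.0039 -0.1615  0.2489] yawerr -1.57 tilt [ 0.001  0.    -1.   ] F [ 1.  -0.3  0.2] open 0.0007
```

View pics/m8.png

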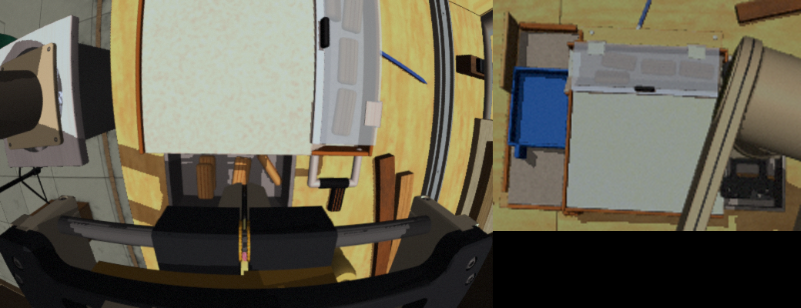

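apply_moves([
  [30,[62,-4,0],0],
  [30,[62,-4,0],0],
  [30,[62,-5,0],0],
  [30,[62,-5,0],0],
  [30,[62,-5,0],0],
])

```text
t: 23.08
tool_pos: [0.4747, 0.1988, 0.413]
orientation: [-2.257, -2.185, 0.001]
force: [1.3, -0.1, 0.5]
opening: 0.0297
```

apply_moves([
  [30,[62,-5,0],-0.174],
  [30,[0,0,0],-0.175],
  [30,[0,0,0],-0.175],
  [30,[0,0,0],-0.175],
  [30,[0,0,0],-0.175],
])

```text
t: 23.7
tool_pos: [0.4721, 0.259, 0.4127]
orientation: [-1.111, -2.938, 0.001]
force: [-0.3, -0.6, 0.2]
opening: 0.0302
```

apply_moves([
  [30,[0,0,0],-0.175],
  [30,[0,0,0],-0.175],
  [30,[0,0,0],-0.175],
  [30,[0,0,0],-0.172],
  [30,[0,0,0],0],
])

```text
t: 24.32
tool_pos: [0.4722, 0.2589, 0.4129]
orientation: [-0.052, -3.14, 0.001]
force: [0.2, 0.2, 0.0]
opening: 0.0302
```

```bash
cat >> h.py <<'E'
def bluebox(im):
    cal=viewer.get_calibration('top');hsv=cv2.cvtColor(im,cv2.COLOR_BGR2HSV)
    m=((hsv[...,0]>100)&(hsv[...,0]<125)&(hsv[...,1]>150)&(hsv[...,2]>40));v,u=np.nonzero(m);k=(u>220)&(u<300)&(v>120)&(v<280)
    u,v=u[k],v[k];P=np.array([inv(onz(cal,a,b,.058)) for a,b in zip(u,v)])
    print('blue n',len(P),'x',P[:,0].min().round(3),P[:,0].max().round(3),'y',P[:,1].min().round(3),P[:,1].max().round(3))
E
python3 - <<'E'
from h import *
bluebox(cv2.imread('pics/raw_t0.png'));bluebox(cv2.imread('pics/raw_t8.png'))
st((-.024,.215,.15),(-.024,.215,.074))
im=pic('wrist','w9.png',s=1.25);bluebox(pic('top','t9.png'))
E
```

```text
blue n 1732 x -0.028 0.143 y 0.131 0.24
blue n 1730 x -0.028 0.143 y 0.131 0.24
t 24.32 grasp pt stand [-0.0244  0.2098  0.2459] yawerr -0.0007 tilt [-0.001 -0.    -1.   ] F [0.2 0.2 0. ] open 0.0302
 to (-0.024, 0.215, 0.15) tool mm [-0.  5. 96.]
 to (-0.024, 0.215, 0.074) tool mm [-0.  0. 76.]
blue n 1387 x -0.028 0.143 y 0.131 0.239
```

View pics/w9.png

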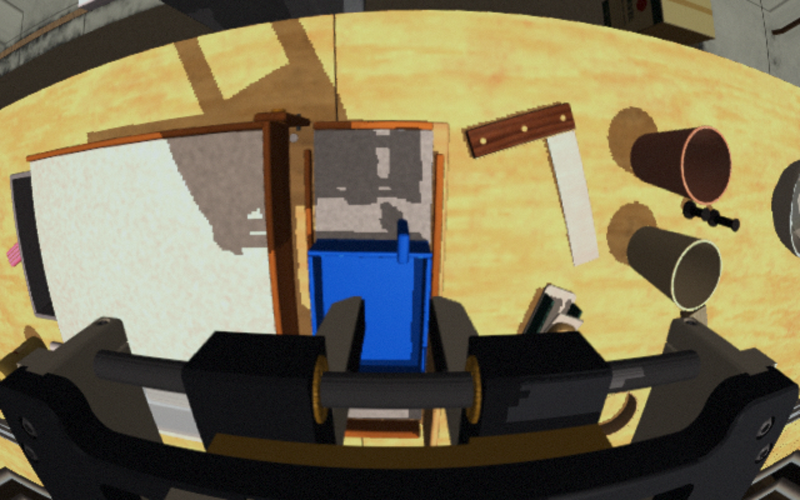

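```bash
cat >> h.py <<'E'
def wray(u,v,z,cal):
    a,b=u-cal['cx'],v-cal['cy'];r=np.hypot(a,b);th=r/cal['fx']
    d=np.array([a/r*np.sin(th),b/r*np.sin(th),np.cos(th)]);R=np.array(cal['R']);o=-R.T@np.array(cal['t']);d=R.T@d
    return inv((o+d*(z-o[2])/d[2]))
E
python3 - <<'E'
from h import *
cal=viewer.get_calibration('wrist');print(cal['fx'],cal['t'])
for p in[(398,225),(409,225),(398,260),(409,260)]:print(wray(p[0]/1.25,p[1]/1.25,.092,cal).round(4))
E
```

```text
309.70691628693146 [-0.27624352 -0.47899914  0.27192926]
[-0.0394  0.2117]
[-0.0394  0.2204]
[-0.0104  0.2116]
[-0.0104  0.2206]
```

apply_moves([
  [30,[0,6,50],0],
  [30,[0,0,50],0],
  [30,[0,0,40],0],
  [30,[0,0,32],0],
  [30,[0,0,0],0],
])

```text
t: 25.05
tool_pos: [0.4712, 0.2639, 0.2386]
orientation: [-0.055, -3.135, 0.004]
force: [0.5, -0.4, 1.0]
opening: 0.0297
```

apply_moves([
  [30,[0,0,0],0],
  [0,[0,0,0],0],
  [0,[0,0,0],0],
  [0,[0,0,0],0],
  [0,[0,0,0],0],
])

```text
t: 25.68
tool_pos: [0.4733, 0.2647, 0.2429]
orientation: [0.052, 3.139, 0.001]
force: [-1.2, -0.3, 7.2]
opening: 0.0101
```

```bash
python3 - <<'E'
from h import *
st((.056,.216,.074))
E
```

```text
t 25.68 grasp pt stand [-0.0235  0.2156  0.0759] yawerr -0.0004 tilt [ 0.002  0.001 -1.   ] F [-1.2 -0.3  7.2] open 0.0101
 to (0.056, 0.216, 0.074) tool mm [-79.   0.   2.]
```

apply_moves([
  [0,[-10,0,-1],0],
  [0,[-15,0,0],0],
  [0,[-15,0,0],0],
  [0,[-15,0,0],0],
  [0,[-12,0,0],0],
])

```text
t: 26.3
tool_pos: [0.5411, 0.2622, 0.2429]
orientation: [0.052, 3.141, 0.0]
force: [-1.7, -0.2, 4.3]
opening: 0.01
```

apply_moves([
  [0,[-5,0,0],0],
  [0,[-3,0,0],0],
  [0,[-3,0,0],0],
  [0,[-3,0,0],0],
  [0,[0,0,0],0],
])

```text
t: 26.92
tool_pos: [0.5541, 0.2619, 0.2429]
orientation: [0.051, 3.14, 0.0]
force: [0.5, 0.4, 3.3]
opening: 0.0097
```

```bash
python3 - <<'E'
from h import *
st((.056,.216,.074))
bluebox(pic('top','t10.png'))
E
```

```text
t 26.93 grasp pt stand [0.0573 0.2154 0.0759] yawerr -0.0003 tilt [ 0.001  0.    -1.   ] F [0.5 0.4 3.3] open 0.0097
 to (0.056, 0.216, 0.074) tool mm [1. 1. 2.]
blue n 1219 x 0.07 0.222 y 0.123 0.242
```

apply_moves([
  [0,[-2,0,0],0],
  [0,[-2,0,0],0],
  [0,[0,0,0],0],
])

```text
t: 27.35
tool_pos: [0.5563, 0.2625, 0.2428]
orientation: [-0.051, -3.137, -0.001]
force: [-12.0, 2.8, 11.7]
opening: 0.0098
```

apply_moves([
  [0,[-2,0,0],0],
  [0,[0,0,0],0],
])

```text
t: 27.6
tool_pos: [0.5576, 0.2628, 0.2425]
orientation: [-0.05, -3.135, -0.001]
force: [-17.0, 4.8, 13.7]
opening: 0.0103
```

apply_moves([
  [0,[-2,0,0],0],
  [0,[0,0,0],0],
])

```text
t: 27.85
tool_pos: [0.5592, 0.263, 0.2422]
orientation: [-0.05, -3.134, -0.002]
force: [-17.9, 5.3, 14.0]
opening: 0.0097
```

apply_moves([
  [30,[0,0,0],0],
  [30,[0,0,0],0],
  [30,[0,0,0],0],
  [30,[0,0,0],0],
])

```text
t: 28.35
tool_pos: [0.5617, 0.2614, 0.2424]
orientation: [-0.052, -3.141, 0.0]
force: [-0.8, 0.2, -0.8]
opening: 0.0299
```

```bash
python3 - <<'E'
from h import *
st()
bluebox(pic('top','t11.png'))
E
```

```text
t 28.35 grasp pt stand [0.065  0.2152 0.0754] yawerr -0.0005 tilt [-0.001 -0.    -1.   ] F [-0.8  0.2 -0.8] open 0.0299
blue n 1121 x 0.072 0.224 y 0.129 0.242
```

apply_moves([
  [30,[0,0,-60],0],
  [30,[0,0,-60],0],
  [30,[0,0,-10],0],
  [30,[0,-60,0],0],
  [30,[0,-60,0],0],
])

```text
t: 29.02
tool_pos: [0.5575, 0.1407, 0.3722]
orientation: [-0.049, -3.141, 0.001]
force: [0.8, -0.1, -0.7]
opening: 0.0296
```

apply_moves([
  [30,[0,-60,0],0],
  [30,[0,-60,0],0],
  [30,[0,-60,0],0],
  [30,[0,-60,0],0],
  [30,[-15,-58,0],0],
])

```text
t: 29.65
tool_pos: [0.5623, -0.1587, 0.3722]
orientation: [-0.052, -3.141, -0.0]
force: [-0.4, 0.9, -0.0]
opening: 0.03
```

apply_moves([
  [30,[0,0,0],0],
  [30,[0,0,0],0],
])

```text
t: 29.9
tool_pos: [0.5628, -0.1567, 0.3719]
orientation: [-0.053, -3.14, -0.001]
force: [-0.1, 0.4, -0.8]
opening: 0.0301
```

```bash
python3 - <<'E'
from h import *
st((.126,-.203,.2),(.126,-.203,.108))
im=pic('wrist','w12.png',s=1.25)
bluebox(pic('top','t12.png'))
E
```

```text
t 29.9 grasp pt stand [ 0.0797 -0.2026  0.2049] yawerr -0.0012 tilt [-0.001  0.001 -1.   ] F [-0.1  0.4 -0.8] open 0.0301
 to (0.126, -0.203, 0.2) tool mm [-46.  -0.   5.]
 to (0.126, -0.203, 0.108) tool mm [-0.  0. 92.]
blue n 1696 x 0.048 0.218 y 0.129 0.244
```

```bash
python3 - <<'E'
from h import *
cal=viewer.get_calibration('top')
ims=[cv2.imread('pics/raw_t%d.png'%k).astype(float) for k in(0,10,11,12)]
for u in(248,253,258):
  for k,im in zip((0,10,11,12),ims):
    f=im[...,0]-im[...,2];col=f[125:260,u]
    print(u,k,'blue rows',[ (125+i) for i in range(134) if (col[i]>40)!=(col[i+1]>40)],end=' ')
    i=np.nonzero(col>40)[0][0];print('far x',inv(onz(cal,u,125+i-.5+ (1-(col[i-1]-col[:i-1].mean()*0)/max(col[i],1))*0,.058)).round(3), col[i-2:i+3].round())
E
python3 - <<'E'
import cv2,numpy as np
a=[cv2.resize(cv2.imread('pics/raw_t%d.png'%k)[140:220,230:300],None,fx=5,fy=5,interpolation=cv2.INTER_NEAREST) for k in(11,12)]
w=cv2.resize(cv2.imread('pics/raw_w12.png')[150:400],None,fx=1.1,fy=1.1)
b=np.hstack(a);b=b[:, :704] if b.shape[1]>704 else cv2.copyMakeBorder(b,0,0,0,704-b.shape[1],cv2.BORDER_CONSTANT)
cv2.imwrite('pics/m12.png',cv2.resize(np.vstack([b,w[:,:704]]),None,fx=.85,fy=.85))
E
```

```text
248 0 blue rows [173, 175, 177, 224] far x [0.141 0.209] [-17.   3.  93.  46.  27.]
248 10 blue rows [146, 148, 151, 183] far x [0.223 0.213] [-83. -55.  91.  60.  28.]
248 11 blue rows [146, 148, 150, 181] far x [0.223 0.213] [-83.  -9.  92.  51.  29.]
248 12 blue rows [147, 149, 152, 198] far x [0.22  0.213] [-86. -75.  45.  74.  38.]
253 0 blue rows [173, 175, 177, 224] far x [0.142 0.194] [-19. -14.  84.  57.  28.]
253 10 blue rows [146, 148, 151, 186, 190, 196] far x [0.223 0.198] [-80. -80.  81.  60.  33.]
253 11 blue rows [146, 148, 151, 181] far x [0.223 0.198] [-77. -51.  89.  54.  29.]
253 12 blue rows [148, 150, 152, 198] far x [0.217 0.198] [-83.  11. 101.  59.  28.]
258 0 blue rows [173, 175, 177, 225] far x [0.142 0.179] [-18. -20.  72.  78.  39.]
258 10 blue rows [146, 149, 151, 186, 190, 196] far x [0.224 0.183] [-78. -83.  76.  77.  41.]
258 11 blue rows [146, 148, 151, 183, 187, 196] far x [0.224 0.183] [-77. -61.  87.  61.  30.]
258 12 blue rows [148, 150, 153, 198] far x [0.218 0.183] [-85. -33.  92.  51.  33.]
```

View pics/m12.png

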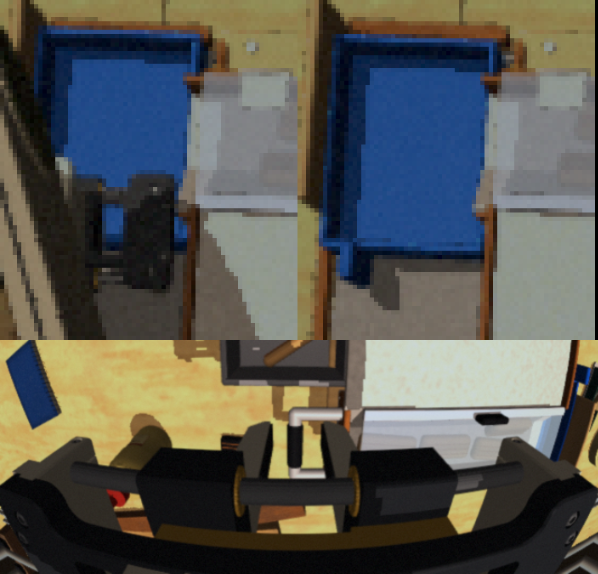

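apply_moves([
  [0,[10,60,0],0],
  [0,[10,60,0],0],
  [0,[10,60,0],0],
  [0,[10,60,0],0],
  [0,[10,60,0],0],
])

```text
t: 30.62
tool_pos: [0.5215, 0.1481, 0.373]
orientation: [0.048, 3.141, 0.0]
force: [0.7, 0.2, 1.6]
opening: 0.0004
```

apply_moves([
  [0,[10,60,0],0],
  [0,[8,58,0],0],
  [0,[0,0,60],0],
  [0,[0,0,60],0],
  [0,[0,0,8],0],
])

```text
t: 31.25
tool_pos: [0.5054, 0.2637, 0.2398]
orientation: [-0.047, -3.132, 0.006]
force: [-0.5, -0.2, 0.1]
opening: 0.0009
```

apply_moves([
  [0,[0,0,0],0],
  [0,[0,0,0],0],
  [0,[-7,0,0],0],
  [0,[-7,0,0],0],
  [0,[0,0,0],0],
])

```text
t: 31.88
tool_pos: [0.5237, 0.2627, 0.2453]
orientation: [0.053, 3.14, 0.001]
force: [0.2, -0.3, 0.3]
opening: 0.0006
```

```bash
python3 - <<'E'
from h import *
st()
E
```

```text
t 31.88 grasp pt stand [0.0269 0.2153 0.0783] yawerr -0.001 tilt [ 0.001  0.    -1.   ] F [ 0.2 -0.3  0.3] open 0.0006
```

apply_moves([
  [0,[-3,0,0],0],
  [0,[-3,0,0],0],
  [0,[0,0,0],0],
])

```text
t: 32.25
tool_pos: [0.5289, 0.2626, 0.2447]
orientation: [-0.052, -3.141, 0.0]
force: [-0.2, 0.3, 0.2]
opening: 0.0008
```

apply_moves([
  [0,[-3,0,0],0],
  [0,[0,0,0],0],
])

```text
t: 32.5
tool_pos: [0.5319, 0.2626, 0.2447]
orientation: [-0.052, -3.141, 0.0]
force: [0.9, 0.1, 0.3]
opening: 0.0004
```

apply_moves([
  [0,[-2,0,0],0],
  [0,[0,0,0],0],
])

```text
t: 32.75
tool_pos: [0.5339, 0.2625, 0.2447]
orientation: [0.052, 3.141, -0.0]
force: [-0.3, 0.1, -0.8]
opening: 0.0002
```

apply_moves([
  [0,[-2,0,0],0],
  [0,[0,0,0],0],
])

```text
t: 33.0
tool_pos: [0.5359, 0.2624, 0.2447]
orientation: [0.052, 3.141, 0.0]
force: [0.9, 0.1, -0.4]
opening: 0.0001
```

apply_moves([
  [0,[-2,0,0],0],
  [0,[0,0,0],0],
])

```text
t: 33.25
tool_pos: [0.5372, 0.2624, 0.2445]
orientation: [-0.051, -3.139, 0.0]
force: [-5.4, -0.1, 3.7]
opening: 0.001
```

apply_moves([
  [0,[-2,0,0],0],
  [0,[0,0,0],0],
])

```text
t: 33.5
tool_pos: [0.538, 0.2625, 0.2442]
orientation: [-0.051, -3.135, 0.001]
force: [-13.6, -0.7, 8.5]
opening: 0.0006
```

```bash
python3 - <<'E'
from h import *
st()
cal=viewer.get_calibration('top')
im=pic('top','t13.png').astype(float);f=im[...,0]-im[...,2]
for u in(248,253,258):
    col=f[125:260,u];print([ (125+i) for i in range(134) if (col[i]>40)!=(col[i+1]>40)])
E
```

```text
t 33.5 grasp pt stand [0.0413 0.2156 0.0772] yawerr 0.0002 tilt [-0.006 -0.001 -1.   ] F [-13.6  -0.7   8.5] open 0.0006
[146, 148, 150, 191]
[146, 148, 151, 192]
[146, 148, 151, 192]
```

apply_moves([
  [0,[2,0,0],0],
  [0,[2,0,0],0],
  [0,[3,0,0],0],
  [0,[6,0,0],0],
  [0,[15,0,0],0],
])

```text
t: 34.17
tool_pos: [0.5118, 0.2631, 0.2449]
orientation: [0.052, 3.141, 0.0]
force: [-0.5, -0.2, -0.3]
opening: 0.0005
```

apply_moves([
  [0,[10,0,0],0],
  [0,[0,0,-60],0],
  [0,[0,0,-60],0],
  [30,[0,0,-10],0],
  [30,[0,0,0],0],
])

```text
t: 34.8
tool_pos: [0.5018, 0.2636, 0.3755]
orientation: [0.051, 3.139, 0.001]
force: [0.8, 0.1, -0.3]
opening: 0.016
```

```bash
cat >> h.py <<'E'
def boxrows(fn):
    im=pic('top',fn).astype(float);f=im[...,0]-im[...,2]
    for u in(248,253,258):
        col=f[125:260,u];print([ (125+i) for i in range(134) if (col[i]>40)!=(col[i+1]>40)])
E
python3 - <<'E'
from h import *
st((.126,-.203,.205))
boxrows('t14.png')
E
```

```text
t 34.8 grasp pt stand [0.005  0.2155 0.2085] yawerr -0.0003 tilt [ 0.002  0.001 -1.   ] F [ 0.8  0.1 -0.3] open 0.016
 to (0.126, -0.203, 0.205) tool mm [-121. -419.    3.]
[146, 148, 150, 196]
[146, 148, 151, 196]
[146, 148, 151, 196]
```

apply_moves([
  [28,[-17,-60,0],0],
  [28,[-17,-60,0],0],
  [28,[-17,-60,0],0],
  [28,[-17,-60,0],0],
  [28,[-17,-60,0],0],
])

```text
t: 35.48
tool_pos: [0.5764, -0.041, 0.3717]
orientation: [-0.051, -3.137, -0.001]
force: [-0.4, -0.0, -0.1]
opening: 0.0284
```

apply_moves([
  [28,[-17,-60,0],0],
  [28,[-17,-58,0],0],
  [28,[0,0,0],0],
  [28,[0,0,0],0],
  [28,[0,0,0],0],
])

```text
t: 36.1
tool_pos: [0.6068, -0.1568, 0.3736]
orientation: [-0.049, -3.139, -0.001]
force: [-0.8, 0.4, 0.7]
opening: 0.0279
```

```bash
python3 - <<'E'
from h import *
st((.126,-.203,.205),(.126,-.203,.108))
boxrows('t15.png')
cal=viewer.get_calibration('wrist');cur=robot.read_state()['tool_pos']
c2=dict(cal);R=np.array(cal['R']);o=-R.T@np.array(cal['t'])+np.array([.5628,-.1567,.3719])-cur;c2['t']=-R@o
im=cv2.imread('pics/raw_w12.png');g=cv2.cvtColor(im,cv2.COLOR_BGR2GRAY)
for v in(255,260,265,270):print(v,g[v,300:332])
for u,v in((310,262),(315.5,262),(321,262)):print(wray(u,v,.110,c2).round(4))
E
```

```text
t 36.1 grasp pt stand [ 0.1236 -0.2013  0.2066] yawerr 0.0012 tilt [-0.002  0.001 -1.   ] F [-0.8  0.4  0.7] open 0.0279
 to (0.126, -0.203, 0.205) tool mm [-2. -2.  2.]
 to (0.126, -0.203, 0.108) tool mm [-0.  0. 97.]
[146, 148, 151, 196]
[146, 148, 151, 197]
[146, 148, 151, 197]
255 [192 188 188 190 189 188 148  58  15  12  15  18  21  20  22  23  22  17
  18  16  15  10  20  60 123 183 185 185 183 183 183 181]
260 [183 185 183 185 182 179 147  54  15  14  14  14  17  21  23  20  22  20
  19  15  16  14  25  91 148 182 181 185 184 185 187 189]
265 [181 178 176 175 175 172 139  52   8  11  13  14  15  21  20  23  19  22
  19  21  16  13  28  92 150 182 185 184 186 186 188 186]
270 [192 191 192 190 188 183 152  57  14  10  14  17  19  17  16  23  20  19
  17  17  17  13  27  89 148 182 184 185 184 182 181 182]
[ 0.1247 -0.2079]
[ 0.1247 -0.2031]
[ 0.1247 -0.1983]
```

apply_moves([
  [28,[-2,-2,40],0],
  [28,[0,0,30],0],
  [28,[0,0,28],0],
  [28,[0,0,0],0],
  [28,[0,0,0],0],
])

```text
t: 36.78
tool_pos: [0.6094, -0.1596, 0.2782]
orientation: [0.05, 3.14, -0.001]
force: [-0.4, 0.0, 1.0]
opening: 0.0279
```

apply_moves([
  [0,[0,0,0],0],
  [0,[0,0,0],0],
  [0,[0,0,0],0],
  [0,[0,0,0],0],
], grip_force=40)

```text
t: 37.28
tool_pos: [0.6095, -0.1599, 0.2782]
orientation: [0.051, 3.139, 0.0]
force: [-0.7, 3.3, 6.1]
opening: 0.0109
```

```bash
python3 - <<'E'
from h import *
st()
R,f0=.3168,.0695
pr=None
for th in np.linspace(0,.69,24):
    p=np.array([.113-R*np.cos(f0+th),.086+R*np.sin(f0+th)])
    if pr is not None:print(round(th,3),((p-pr)*1000).round(1),end=';')
    pr=p
E
```

```text
t 37.27 grasp pt stand [ 0.1264 -0.2043  0.1112] yawerr -0.0002 tilt [ 0.002  0.    -1.   ] F [-0.7  3.3  6.1] open 0.0109
0.03 [0.8 9.5];0.06 [1.1 9.4];0.09 [1.4 9.4];0.12 [1.6 9.4];0.15 [1.9 9.3];0.18 [2.2 9.2];0.21 [2.5 9.2];0.24 [2.8 9.1];0.27 [3. 9.];0.3 [3.3 8.9];0.33 [3.6 8.8];0.36 [3.8 8.7];0.39 [4.1 8.6];0.42 [4.3 8.5];0.45 [4.6 8.3];0.48 [4.8 8.2];0.51 [5.1 8. ];0.54 [5.3 7.9];0.57 [5.6 7.7];0.6 [5.8 7.5];0.63 [6.  7.4];0.66 [6.2 7.2];0.69 [6.4 7. ];
```

apply_moves([
  [0,[0,0,0],0],
  [0,[0,1,-5],0],
  [0,[0,0,-4],0],
  [0,[0,0,0],0],
  [0,[0,0,0],0],
])

```text
t: 37.9
tool_pos: [0.6095, -0.1592, 0.2856]
orientation: [0.052, 3.139, -0.0]
force: [6.7, -0.3, -5.4]
opening: 0.0105
```

```bash
python3 - <<'E'
from h import *
st()
boxrows('t16.png')
E
```

```text
t 37.9 grasp pt stand [ 0.1264 -0.2037  0.1186] yawerr -0.0004 tilt [ 0.002 -0.    -1.   ] F [ 6.7 -0.3 -5.4] open 0.0105
[146, 148, 150, 196]
[146, 148, 151, 197]
[146, 148, 151, 197]
```

apply_moves([
  [0,[0,1,-9],0],
  [0,[0,1,-9],0],
  [0,[0,2,-9],0],
  [0,[0,2,-9],0],
  [0,[0,2,-9],0],
], grip_force=50)

```text
t: 38.58
tool_pos: [0.6097, -0.1517, 0.3308]
orientation: [0.052, 3.139, -0.002]
force: [7.6, -1.3, -6.4]
opening: 0.0109
```

apply_moves([
  [0,[0,2,-9],0],
  [0,[0,3,-9],0],
  [0,[0,3,-9],0],
  [0,[0,3,-9],0],
  [0,[0,3,-9],0],
])

```text
t: 39.2
tool_pos: [0.6098, -0.1378, 0.3758]
orientation: [0.053, 3.141, -0.002]
force: [4.4, -2.0, -5.6]
opening: 0.0103
```

```bash
python3 - <<'E'
from h import *
st()
s=robot.read_state();p=s['tool_pos'];q=inv(p);print('theta from y,z',np.arctan2(p[2]-.167-.003-.086,.113-q[1])-.0695, 'R',np.hypot(p[2]-.17-.086,.113-q[1]))
boxrows('t17.png')
E
```

```text
t 39.2 grasp pt stand [ 0.126  -0.1822  0.2088] yawerr -0.001 tilt [ 0.001 -0.001 -1.   ] F [ 4.4 -2.  -5.6] open 0.0103
theta from y,z 0.3159468824761332 R 0.31860726577777937
[146, 148, 150, 196]
[146, 148, 151, 197]
[146, 148, 151, 197]
```

apply_moves([
  [0,[0,4,-9],0],
  [0,[0,4,-9],0],
  [0,[0,4,-9],0],
  [0,[0,4,-8],0],
  [0,[0,5,-8],0],
])

```text
t: 39.88
tool_pos: [0.6107, -0.117, 0.4189]
orientation: [0.053, 3.14, -0.003]
force: [5.7, -5.8, -2.4]
opening: 0.0102
```

apply_moves([
  [0,[0,5,-8],0],
  [0,[0,5,-8],0],
  [0,[0,5,-8],0],
  [0,[0,6,-8],0],
  [0,[0,6,-7],0],
])

```text
t: 40.5
tool_pos: [0.6117, -0.0902, 0.4585]
orientation: [0.053, 3.139, -0.004]
force: [7.1, -6.4, -0.6]
opening: 0.0104
```

```bash
cat >> h.py <<'E'
def th():
    s=robot.read_state();p=s['tool_pos'];q=inv(p);print('theta',np.arctan2(p[2]-.167-.003-.086,.113-q[1])-.0695, 'R',np.hypot(p[2]-.17-.086,.113-q[1]))
E
python3 - <<'E'
from h import *
st();th()
E
```

```text
t 40.5 grasp pt stand [ 0.1263 -0.1346  0.2915] yawerr -0.0014 tilt [ 0.002 -0.003 -1.   ] F [ 7.1 -6.4 -0.6] open 0.0104
theta 0.6161195222689813 R 0.3198309549572728
```

apply_moves([
  [0,[0,7,-7],0],
  [0,[0,7,-7],0],
  [0,[0,2,-2],0],
  [0,[0,0,0],0],
  [0,[0,0,0],0],
])

```text
t: 41.12
tool_pos: [0.6121, -0.0753, 0.4756]
orientation: [0.055, 3.137, -0.007]
force: [5.0, -9.1, 4.3]
opening: 0.0105
```

apply_moves([
  [0,[0,0,0],0],
  [0,[0,0,0],0],
  [0,[0,0,0],0],
  [0,[0,0,0],0],
  [0,[0,0,0],0],
])

```text
t: 41.75
tool_pos: [0.6121, -0.0753, 0.4755]
orientation: [0.055, 3.137, -0.007]
force: [5.3, -10.5, 4.7]
opening: 0.0106
```

```bash
python3 - <<'E'
from h import *
st();th();pic('top','t18.png',(215,130,425,280),3);pic('side','s18.png')
im=cv2.imread('pics/raw_t18.png');h=cv2.cvtColor(im,cv2.COLOR_BGR2HSV)
# wood-coloured pixels within kit box and within trough
t=((h[...,0]<25)&(h[...,1]>70)&(h[...,2]>60))
print('wood in box',t[148:198,240:268].sum(),'blue',((h[...,0]>100)&(h[...,0]<125)&(h[...,1]>150))[148:198,240:268].sum())
a=cv2.imread('pics/t18.png');b=cv2.imread('pics/raw_s18.png')[120:320,200:420]
b=cv2.resize(b,(495,450));b=b[:, :170*0+495]
cv2.imwrite('pics/m18.png',cv2.resize(np.hstack([a,b]),None,fx=.7,fy=.7))
E
```

```text
t 41.75 grasp pt stand [ 0.1263 -0.1196  0.3085] yawerr -0.0026 tilt [ 0.004 -0.005 -1.   ] F [  5.3 -10.5   4.7] open 0.0106
theta 0.6869133655292087 R 0.31985584526934163
wood in box 587 blue 722
```

apply_moves([
  [0,[0,0,0],0],
  [0,[0,0,0],0],
  [0,[0,0,0],0],
  [0,[0,0,0],0],
  [0,[0,0,0],0],
])

```text
t: 42.48
tool_pos: [0.6121, -0.0753, 0.4756]
orientation: [0.055, 3.137, -0.007]
force: [4.4, -9.4, 4.3]
opening: 0.0108
```

```bash
python3 - <<'E'
from h import *
im=pic('top','t19.png');h=cv2.cvtColor(im,cv2.COLOR_BGR2HSV)
t=((h[...,0]<25)&(h[...,1]>70)&(h[...,2]>60));b=(h[...,0]>100)&(h[...,0]<125)&(h[...,1]>150)
for v in range(140,204,2):print(v,''.join('w' if t[v,u] else 'b' if b[v,u] else '.' for u in range(232,345)))
E
```

```text
140 wwww.w....................www...wwwww...w.......ww.ww.......................................w...............w....
142 wwww...w...ww..wwwwwwwwwwwwwww...w.ww..www....ww..wwwwwww...................................................w....
144 www.....wwwwwwwwwwwwwwwwwwwwwwwwwww.wwwwwwwwwwwwwwwwwwwwwwwwwwwwwwwwwwwwwwwwwwww...........w...............w.....
146 www....bbb........wwwwwwwwwwwwwwwwwwwwwwwwwwwwwww..wwwwww...w..wwwwww.w......wwwww.wwww...wwwww............w.....
148 www....bbbbbbbbbbbbbbbbbbbbbbbbbbbbbbbbbbbbbb.w........w...............wwwwwwwwwwwwwww...wwwww...................
150 www....bbbbbbbbbbbbbb.bbbbbbbbb.bbbbbbbbbbbbbb..wwww............w............www..........................w......
152 www....bbbbbbbbbbbbbbbbbbbbbbbbbbbbbbbbbbbbbbbb.wwwww.......w.w....ww....................................w.......
154 ww.....bbbbbbbbbbbbbbbbbbbbbbbbbbbbbbbbbbbbbbb...w...w.w.................................................w.......
156 ww.....bbbbbbbbbbbbbbbbbbbbbbbbbbbbbbbbbbbb..............................................................w.......
158 ww....bbbbbbbbbbbbbbbbbbbbbbbbbbbb
[... 1975 characters left out ...]
.bbbbbbbbbbbbbbb...wwwwwww.bbb.wwww.........................................................................w.
194 ..w.bbbbbbbbbbbbbbbbbbbbbbbbbbbbb.www..........................................................................w.
196 ..ww.bbbbbbbbbbbbbbbbbbbbbbbbbbbbwwwww........................................................................ww.
198 ..wwww..bbbbbbb..bbbbbbbbbbbbbbbbwwww...........................................................w.............w..
200 ..www.w.bbbbbbbb.................wwww...........................................................w................
202 ..www.w.bbbbbbb..................www.........................................................................w...
```

apply_moves([
  [0,[0,-7,7],0],
  [0,[0,-9,9],0],
  [0,[0,-6,7],0],
  [0,[0,-6,8],0],
  [0,[0,-5,8],0],
])

```text
t: 43.15
tool_pos: [0.611, -0.1074, 0.4352]
orientation: [0.053, 3.139, -0.003]
force: [3.9, -5.4, 0.7]
opening: 0.0109
```

apply_moves([
  [0,[0,-5,8],0],
  [0,[0,-5,8],0],
  [0,[0,-5,8],0],
  [0,[0,-4,8],0],
  [0,[0,-4,9],0],
])

```text
t: 43.78
tool_pos: [0.6101, -0.1303, 0.3939]
orientation: [0.053, 3.14, -0.003]
force: [3.5, -4.7, 0.2]
opening: 0.0105
```

apply_moves([
  [0,[0,-4,9],0],
  [0,[0,-4,9],0],
  [0,[0,-3,9],0],
  [0,[0,-3,9],0],
  [0,[0,-3,9],0],
])

```text
t: 44.4
tool_pos: [0.6094, -0.1472, 0.3485]
orientation: [0.053, 3.141, -0.002]
force: [3.3, -4.4, -1.4]
opening: 0.0107
```

```bash
python3 - <<'E'
from h import *
st();th()
E
```

```text
t 44.4 grasp pt stand [ 0.1259 -0.1916  0.1815] yawerr -0.0011 tilt [ 0.    -0.001 -1.   ] F [ 3.3 -4.4 -1.4] open 0.0107
theta 0.225450721500003 R 0.3183656820485498
```

apply_moves([
  [0,[0,-3,9],0],
  [0,[0,-2,9],0],
  [0,[0,-2,9],0],
  [0,[0,-2,9],0],
  [0,[0,-2,9],0],
])

```text
t: 45.02
tool_pos: [0.6088, -0.1575, 0.3029]
orientation: [-0.052, -3.14, -0.0]
force: [0.8, -1.8, -2.7]
opening: 0.0105
```

apply_moves([
  [0,[0,-1,9],0],
  [0,[0,-1,9],0],
  [0,[0,-1,7],0],
  [0,[0,0,2],0],
  [0,[0,0,0],0],
])

```text
t: 45.65
tool_pos: [0.6087, -0.1598, 0.2795]
orientation: [-0.051, -3.14, -0.0]
force: [-15.1, 1.1, 19.3]
opening: 0.0108
```

```bash
python3 - <<'E'
from h import *
st();th()
E
```

```text
t 45.65 grasp pt stand [ 0.1256 -0.2043  0.1125] yawerr 0.0003 tilt [-0.001  0.    -1.   ] F [-15.1   1.1  19.3] open 0.0108
theta 0.0043207766314960205 R 0.31813284249111845
```

Seated (19 N down). Open, rise away, and inspect numerically.

apply_moves([
  [0,[0,0,-3],0],
  [28,[0,0,0],0],
  [28,[0,0,0],0],
  [28,[0,0,0],0],
  [28,[0,0,-40],0],
])

```text
t: 46.28
tool_pos: [0.6076, -0.1595, 0.3159]
orientation: [-0.051, -3.134, -0.004]
force: [1.1, 0.4, -0.7]
opening: 0.0279
```

apply_moves([
  [28,[0,0,-55],0],
  [28,[60,0,0],0],
  [28,[60,0,0],0],
  [28,[60,0,0],0],
  [28,[0,0,0],0],
])

```text
t: 46.9
tool_pos: [0.4256, -0.1535, 0.3737]
orientation: [-0.053, -3.14, -0.001]
force: [0.4, -0.0, 0.9]
opening: 0.0279
```

```bash
python3 - <<'E'
from h import *
st((.056,.2155,.205))
boxrows('t20.png')
im=cv2.imread('pics/raw_t20.png');h=cv2.cvtColor(im,cv2.COLOR_BGR2HSV)
t=((h[...,0]<25)&(h[...,1]>70)&(h[...,2]>60));b=(h[...,0]>100)&(h[...,0]<125)&(h[...,1]>150)
for v in range(144,200,2):print(v,''.join('w' if t[v,u] else 'b' if b[v,u] else '.' for u in range(232,275)))
# trough region change: mean |diff| with the shut-lid-with-tenons frame, local std
g=lambda n:cv2.GaussianBlur(cv2.cvtColor(cv2.imread(n),cv2.COLOR_BGR2GRAY),(3,3),0)
for n in('pics/raw_t12.png','pics/raw_t20.png'):
    x=g(n);print(n)
    for v in range(160,186,3):print(v,' '.join('%3d'%x[v,u] for u in range(275,375,4)))
# lid tab / handle position
x=cv2.cvtColor(im,cv2.COLOR_BGR2GRAY)
print('tray moved?',cv2.absdiff(g('pics/raw_t12.png'),g('pics/raw_t20.png'))[200:265,285:345].mean())
E
```

```text
t 46.9 grasp pt stand [-0.0576 -0.2039  0.2067] yawerr -0.0014 tilt [-0.002  0.001 -1.   ] F [ 0.4 -0.   0.9] open 0.0279
 to (0.056, 0.2155, 0.205) tool mm [-114.  419.    2.]
[146, 148, 150, 170, 191, 196]
[146, 148, 151, 161, 192, 197]
[146, 148, 151, 162, 193, 197]
144 www.....wwwwwwwwwwwwwwwwwwwwwwwwww..wwwwwww
146 www....bb.........wwwwwwwwwwwwwwwwwwwwwwwww
148 www....bbbbbbbbbbbbbbbbbbbbbbbbbbbbbbbbbbbb
150 www....bbbbbbbbbbbbbbbbbbbbbbbbbbbbbbbbbbbb
152 www....bbbbbbbbbbbbbbbbbbbbbbbbbbbbbbbbbbbb
154 ww.....bbbbbbbbbbbbbbbbbbbbbbbbbbbbbbbbbbbb
156 ww.....bbbbbbbbbbbbbbbbbbbbbbbbbbbbbbbbbbbb
158 ww....bbbbbbbbbbbbbbbbbbbbbbbbbbbbbbbbbbb.w
160 ww....bbbbbbbbbbbbbbbbbbbbbbbbbbbbbbbbbbbb.
162 ww....bbbbbbbbbbbbb....bbbbbbbbbbbbbbbbbbbb
164 ww....bbbbbbbbbbbb.wwwwwwwwwwwwww....bbbbb.
166 w.....bbbbbbbbbbbb.wwwwwwwwwwwwwwwwwwww.bb.
168 w....bbbbbbbbbbbbbwwwwwwwwwwwwwwwwwwwww.bb.
170 w....bbbbb.www..bbwwwwwwwwwwwwwwwwwwww.bbb.
172 w....bbb.wwwwwwwwwwwwwwwwwwwwwwwwwwwww.bbb.
174 w....bbbwwwwwwwwwwwwwwwwwwwwwwbbbbbbbbbbbb.
176 w....bbb.wwwwwwwwwwwwwwwwwwww.bbbbbbbbbbbb.
178 w....bbbbb
[... 1750 characters left out ...]
8 127 127 128 128 127 131 145 147 127 121 107
169 136 148 129 129 128 129 129 130 129 129 128 128 127 128 128 127 128 129 128 129 129 125 129 129 120
172 140 149 130 130 128 128 129 128 129 129 129 128 127 128 129 128 128 128 127 129 129 129 129 129 117
175 143 148 130 129 129 129 129 129 129 128 128 128 128 129 128 128 128 128 127 129 129 128 129 129 114
178 143 149 130 129 129 129 129 130 128 128 129 129 129 128 128 128 129 128 128 128 128 127 128 128 112
181 121 133 121 121 121 122 121 122 123 125 124 125 126 126 127 128 127 127 128 127 129 128 128 127 109
184 121 123 118 116 120 120 120 120 119 119 120 114 120 120 120 121 121 120 119 121 119 120 121 122  90
tray moved? 0.6292307692307693
```

apply_moves([
  [30,[-16,60,0],0],
  [30,[-16,60,0],0],
  [30,[-16,60,0],0],
  [30,[-16,60,0],0],
  [30,[-16,60,0],0],
])

```text
t: 47.58
tool_pos: [0.5205, 0.1458, 0.3752]
orientation: [0.051, 3.139, 0.001]
force: [1.0, -0.6, -0.7]
opening: 0.0299
```

apply_moves([
  [30,[-16,60,0],0],
  [30,[-15,59,0],0],
  [30,[0,0,0],0],
  [30,[0,0,0],0],
  [30,[0,0,0],0],
])

```text
t: 48.2
tool_pos: [0.5541, 0.2599, 0.3749]
orientation: [0.053, 3.141, -0.0]
force: [0.1, 0.2, -1.1]
opening: 0.03
```

```bash
python3 - <<'E'
from h import *
st((.056,.2155,.205),(.056,.2155,.08))
im=pic('wrist','w21.png');cal=viewer.get_calibration('wrist')
h=cv2.cvtColor(im,cv2.COLOR_BGR2HSV);b=((h[...,0]>100)&(h[...,0]<125)&(h[...,1]>120));t=((h[...,0]<25)&(h[...,1]>70)&(h[...,2]>60))
for v in range(140,300,4):print(v,''.join('w' if t[v,u] else 'b' if b[v,u] else '.' for u in range(230,400,2)))
E
```

```text
t 48.2 grasp pt stand [0.0574 0.2135 0.2079] yawerr -0.0014 tilt [ 0. -0. -1.] F [ 0.1  0.2 -1.1] open 0.03
 to (0.056, 0.2155, 0.205) tool mm [1. 2. 3.]
 to (0.056, 0.2155, 0.08) tool mm [ -0.   0. 125.]
140 www.w....................................................wwwwwwwwwwwwwwwwwwwwwwwwww..
144 www.ww...................................................wwwwwwwwwwww....ww..........
148 www.ww...................................................wwwwwwwwww..................
152 www.ww...................................................wwwwwwwww...w......w........
156 www.ww...................................................wwwwwwwwwwwwww.wwwwwwwww....
160 wwwwww...................................................wwwwwwwwwwww.wwwwwwwwwwwwwww
164 wwwwww...................................................wwwwwwwwwwwwwwwwwwwwwwwwwwww
168 wwwwww...................................................wwwwwwwwwwwwwwwwwwwwwwwwwwww
172 wwwwww...................................................wwwwwww.......w....wwwwwwwww
176 wwwwww...................................................wwwwwwwwwwww.wwwwwwwwwww
[... 2004 characters left out ...]
................wwwwwwwwwwwwwwwwwwwwww.bbbb...........................
272 ..............................wwwwwwwwwwwww.bbbbb.w.bbbbbbb.................b......b.
276 ..............................wwwwwwwwwwwww.bbbbbbbbbbbbb.......................b....
280 ............................b.wwwwwwwwwwwwwbbbbbbbbbbbbbb............................
284 ...b....b....................wwwwwwwwwwwww.bbbbbbbbbbbbbb............................
288 ............................bbbbbbbbbbb..bbbbbbbbbbbbbbbb................w.....b.....
292 b...........w..ww...........bbbbbbbbbbbbbbbbbbbbbbbbbbbbb..................w.........
296 .........b.www.w...........bbbbbbbbbbbbbbbbbbbbbbbbbbbbbb..................ww........
```

apply_moves([
  [30,[0,2,45],0],
  [30,[0,0,45],0],
  [30,[0,0,35],0],
  [30,[0,0,0],0],
  [30,[0,0,0],0],
])

```text
t: 48.88
tool_pos: [0.5546, 0.2625, 0.2518]
orientation: [0.053, 3.139, 0.001]
force: [-1.0, 0.3, 0.0]
opening: 0.0301
```

apply_moves([
  [0,[0,0,0],0],
  [0,[0,0,0],0],
  [0,[0,0,0],0],
  [0,[0,0,0],0],
  [0,[5,0,0],0],
], grip_force=25)

```text
t: 49.5
tool_pos: [0.5497, 0.2631, 0.2511]
orientation: [0.052, 3.138, 0.001]
force: [3.8, -0.6, 5.7]
opening: 0.0098
```

apply_moves([
  [0,[10,0,0],0],
  [0,[12,0,0],0],
  [0,[12,0,0],0],
  [0,[12,0,0],0],
  [0,[12,0,0],0],
])

```text
t: 50.12
tool_pos: [0.4909, 0.2651, 0.251]
orientation: [0.051, 3.138, 0.001]
force: [3.5, -0.1, 6.6]
opening: 0.0102
```

apply_moves([
  [0,[10,0,0],0],
  [0,[5,0,0],0],
  [0,[0,0,0],0],
  [0,[0,0,0],0],
])

```text
t: 50.62
tool_pos: [0.4758, 0.2657, 0.2511]
orientation: [0.051, 3.139, 0.001]
force: [0.6, -1.2, 9.5]
opening: 0.0101
```

```bash
python3 - <<'E'
from h import *
st();bluebox(pic('top','t22.png'))
E
```

```text
t 50.62 grasp pt stand [-0.021   0.2167  0.0841] yawerr 0.0001 tilt [ 0.002  0.001 -1.   ] F [ 0.6 -1.2  9.5] open 0.0101
blue n 834 x -0.005 0.146 y 0.131 0.244
```

apply_moves([
  [30,[0,0,0],0],
  [30,[0,0,0],0],
  [30,[0,0,0],0],
  [30,[0,0,-10],0],
  [30,[0,0,-30],0],
])

```text
t: 51.3
tool_pos: [0.4751, 0.265, 0.2887]
orientation: [-0.051, -3.138, 0.003]
force: [0.3, -0.3, -0.4]
opening: 0.0301
```

apply_moves([
  [30,[0,0,-60],0],
  [30,[0,0,-50],0],
  [30,[50,0,0],0],
  [30,[50,0,0],0],
  [30,[0,0,0],0],
])

```text
t: 51.92
tool_pos: [0.3734, 0.2688, 0.4003]
orientation: [-0.048, -3.141, -0.001]
force: [-0.7, 0.9, 0.3]
opening: 0.0301
```

apply_moves([
  [30,[40,20,0],0],
  [30,[0,0,0],0],
  [30,[0,0,0],0],
])

```text
t: 52.3
tool_pos: [0.3372, 0.29, 0.4003]
orientation: [0.051, 3.14, 0.0]
force: [0.1, -0.9, 0.6]
opening: 0.03
```

```bash
python3 - <<'E'
from h import *
st();im=pic('top','t23.png');bluebox(im);bluebox(im)
h=cv2.cvtColor(im,cv2.COLOR_BGR2HSV)
t=((h[...,0]<25)&(h[...,1]>70)&(h[...,2]>60));b=(h[...,0]>100)&(h[...,0]<125)&(h[...,1]>150)
for v in range(140,234,2):print(v,''.join('w' if t[v,u] else 'b' if b[v,u] else '.' for u in range(232,275)))
print('bin')
for v in range(198,270,2):print(v,''.join('w' if t[v,u] else '.' for u in range(370,420)))
g=lambda n:cv2.GaussianBlur(cv2.cvtColor(cv2.imread(n),cv2.COLOR_BGR2GRAY),(3,3),0)
print('trough/platform diff vs t20',cv2.absdiff(g('pics/raw_t23.png'),g('pics/raw_t20.png'))[150:190,280:370].mean())
c0=g('pics/raw_t0.png');c=g('pics/raw_t23.png')
for n,(x,y) in dict(plane=(195,180),glue=(460,165),square=(195,245)).items():print(n,cv2.absdiff(c0,c)[y-25:y+25,x-20:x+20].mean())
E
```

```text
t 52.3 grasp pt stand [-0.1604  0.2365  0.2333] yawerr 0.0002 tilt [ 0.001  0.    -1.   ] F [ 0.1 -0.9  0.6] open 0.03
blue n 1087 x -0.025 0.146 y 0.131 0.244
blue n 1087 x -0.025 0.146 y 0.131 0.244
140 www..w...ww...............www..wwwwww......
142 www....w....w..wwwwwwwwwwwwwwwww.w..w.wwww.
144 www.....wwwwwwwwwwwwwwwwwwwwwwwwww..wwwwwww
146 www.......wwwwwwwwwwwwwwwwwwwwwwwwwwwwwwwww
148 www..................wwwwwwwwwwwwwwwwwwwwww
150 www.......wwww..wwww..w....................
152 www.......w................................
154 ww........w................................
156 ww.......ww................................
158 ww.......w...............................ww
160 ww.......w.................................
162 ww.......w.................................
164 ww.......w.................................
166 ww.......w.................................
168 w........w.................................
170 w........w.................................
172 w.....bb..bb...............................
174 w...bbbbbbbbbbbbbbbbbbbbbbbbbbbbbbbbbbbbbb.
176 w...bbbbbbbbbbbbbbbbbbbbbbbbbbb
[... 2724 characters left out ...]
......wwwww
248 ............wwwwwwwwwwwwwwwwwwwwwwwwww.......wwwww
250 ............wwwwwwwwwwwwwwwwwwwwwwwwww.......wwwww
252 .................wwwwwwwwwwwwwwwwwwwww.......wwwww
254 .............................................wwwww
256 .............................................wwww.
258 .............................................w..w.
260 ..............................................w..w
262 .............................................wwwww
264 ..................................................
266 .....wwwwwwwwwwwwwwwww............................
268 .....wwwwwwwwwwwwwwwwwwwwwwwwwwwwwwwwwwwwwwww.....
trough/platform diff vs t20 0.6647222222222222
plane 0.748
glue 1.544
square 6.4195
```

```bash
python3 - <<'E'
from h import *
order.close_job();st()
E
```

```text
the job is handed in; nothing more can be done
the job is handed in; nothing more can be done
```

I completed the whole sequence and handed the job in at about 52 s of the 210 s allowed; no verdict is reported.

- **Tenons:** I swept four into the trough and closed the lid, with all four seen through it. I then swept the other four off the right edge and saw the platform empty.
- **Kit box:** After the first push I found it had slipped back about 5 mm. I pushed it home again, and it stayed against its stop until the lift.
- **Tray:** It reached about 0.69 rad by arm position, was held there over 1 s, and came back down to level.

**Final checks**, taken from the top camera and the arm:
- The trough is empty, the lid is shut and the tray is level.
- The kit box was drawn back about 78 mm, to about x = 0.065 in the stand frame.
- The gripper is clear of everything.

**What I could not confirm:**
- **Counts:** The tenons overlap in the last views. In the kit box I could make out three or four. In the stock bin I saw three separate shapes, one wide enough to be two. I take both as four because the trough and platform are empty.
- **Picture limit:** I ran out of viewable pictures before the tip-out, so checks from there on used pixel masks and arm readings.
- **Bystanders:** The plane and glue bottle areas look unchanged. The try square area differed slightly from the start, probably the arm's shadow, and I did not check it further.

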